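Reload the solder reel stand and screw the keepers on

ROBOT

A 6-joint arm with a two-finger parallel gripper is mounted at the origin on the work surface. World frame = base frame: x ahead of the robot, y to its left, z up, the work surface at z = 0. Lengths are in m, angles in rad, forces in N, time in s.
With the tool pointing down it reaches from about 0.275 to 0.975 m from the base axis. Payload 8.4 kg.
Tool frame: the origin (TCP) lies at the very end of the fingers, on their centre line; the grasp point (between the pads) lies 19 mm behind it; z points along the fingers, y is the line along which they close (so a half turn about z gives the same grasp; the last joint's range is limited). The gripper opens to 92 mm and grips with 3 to 60 N. Pads are 20 mm wide; open, the fingers measure 128 mm over their backs; the gripper's body (75 mm by 189 mm) begins 69 mm behind the grasp point.
Start: joints at [1.247, 0.353, 1.633, -0, 1.155, -0.002], TCP at [0.198, 0.593, 0.215] pointing down, gripper open.
Joint ranges: [-2.63, 2.63], [-0.92, 2.1], [0.06, 2.66], [-1.3, 4.44], [0, 2.69], [-3.02, 3.02]. Speed limits (rad/s): [2.22, 2.22, 2.79, 3.14, 3.14, 3.14].

INTERFACE

Orientations are given as a unit quaternion [x, y, z, w].
In Python, from workcell import * gives the robot as it stands. The module is installed in compiled form; this text tells all that it offers.
- The arm moves only by the tool move_arm, never from a script. Its argument "deltas" is a list of rows, each an object with "xyz": the shift along the world's x, y, z in mm, a list of three; "turn": the turn about the world's z in degrees. A call has exactly 5 rows; each row is the pose to reach, as a shift and turn from the pose commanded when the call began; what a row does not reach only later rows make up. A row lasts 1/10 s, in which the tool goes at most 50 mm and 8.59 degrees, less where a joint would pass 70% of its speed; a pose out of reach is approached as far as the arm can. A call with a gripper value outside its range is refused whole. "grip" is the finger opening in mm, from 0 to 91.9, set as the call begins (left out, the last holds). The fingers move at their own pace and stop on an object; "grip_force" is the grip in N (left out, the last holds). Time passes only in rows, so rows that repeat a pose let the fingers close, or fill a call up. It gives the time, the measured TCP pose, the force, the opening and the grip force at its end, in the units of the state.
- get_obs(): the state, without advancing time (a new reading comes with each control period).
- snapshot(name): name is "scene" or "side" or "wrist"; returns a dict with "img" (480x640x3 uint8, blue, green, red), "range_z" (480x640 float32, m along the optical axis (not along the pixel's ray), 0 where there is no reading), "mtx" (3x3 intrinsics, pixels), "rvec" (rotation vector, rad) and "tvec" (3), from world to camera coordinates, as OpenCV has them; the wrist camera has in their place "tool_from_camera" (4x4, takes a point from camera to tool coordinates, whose origin is the TCP and whose axes are the flange's). Camera axes: x right, y down, z forward; pixel columns grow to the right and rows downward; lengths in m; the calibration is good to about 2 mm. A picture is of the moment at which its call begins: read the wrist's pose just before it.
- hand_in(): hands the job in; it is judged then, once.
The state is a dict: "time": time; "joint_positions": joint angles; "joint_vel": joint speeds; "effort": joint torques, N m; "tcp_pos": TCP position; "ee_rot": TCP orientation; "force": force on the tool from outside, world axes, zero at the start; "moment": the same for the moment, N m; "finger_gap": finger opening in m; "grip_force": force on a finger pad.
Only numpy, scipy, OpenCV 4.12 (cv2) and the standard library are available. Lean on these libraries where they do the work, as an engineer would, in place of code of your own. Each camera call takes 0.05 s, during which the arm holds its last target. There are 200 camera calls.

TASK

Change over the solder reel stand: put every empty reel in the scrap bin, mount the two new reels on the stand's two spindles and lock each with a keeper screwed fully home. The thread starts only if the keeper is set level on the spindle, turned back until its thread drops into place, and then screwed forward. Leave everything else on the bench where it is.

Things in the scene. Friction and masses are not known exactly. Their poses are not given: they have to be found in the camera images.
- stand: Solder reel stand: grey steel base plate 120 (x) x 290 (y) x 16 mm, fixed on the bench, with two upright spindles 150 mm apart along its y. Origin: centre of its underside. A thin wire-guide post, 134 mm high with two short arms along y, stands midway between the spindles and 50 mm behind their line (+x).
- seat_left (a point): Foot of the spindle at the stand's +y end, on its axis, on top of the base plate (16 mm above the bench): where a reel sits. z up, y along the stand towards this end. The spindle rises 58 mm above this point: smooth aluminium journal 32.4 mm across up to 39 mm, black thread head 31 mm across up to 54 mm, then a bare tip 24 mm across.
- seat_right (a point): The same foot point of the other, equal spindle, at the stand's -y end; its axes are those of seat_left.
- tip_left (a point): Top of the left spindle, 58 mm above its seat. Its head has a coarse right-handed thread with three equal starts 120 degrees apart; how they are turned is not tied to the stand and differs from spindle to spindle. Ribs at the thread ends block a keeper that is turned forward (clockwise from above) before it has dropped into the thread.
- tip_right (a point): Top of the right spindle, 58 mm above its seat; the same head, its thread starts turned otherwise.
- new1_mid (a point): Centre (half-way up) of a new, full reel of solder: grey flanges 66 mm across filled with bright metal turns, paper ring label, 32 mm high, bore 36 mm, 0.25 to 0.5 kg, standing flat on the bench. z is its axis, up at the start.
- new2_mid (a point): Centre (half-way up) of a new, full reel of solder: grey flanges 66 mm across filled with bright metal turns, paper ring label, 32 mm high, bore 36 mm, 0.25 to 0.5 kg, standing flat on the bench. z is its axis, up at the start.
- keeper1_grip (a point): Centre of the upright wing on top of a keeper: a black hollow screw cap, 48 mm across, 58 mm high, 0.08 kg, standing wing up. Wing 44 mm long (x axis), 14 mm thick (y), 28 mm high: 14 mm above and below this point. Round cap below it, foot 44 mm below this point. It goes over a spindle's head with 1.7 mm to spare; inside are 3 lugs, 120 degrees apart, one at +x. Keep it level.
- keeper2_grip (a point): The other, equal keeper. Set on a spindle, the lugs lie on the threads: this point 86 to 90 mm above the seat. Turned back (anticlockwise from above) up to 120 degrees it climbs up to 4 mm, drops to 81 to 83 mm and soon meets a rib. Turned forward 60 to 85 degrees from there it screws down to a firm stop: home, 78 mm above the seat, just clear of the reel. It turns easily and stays.
- empty1_mid (a point): Centre (half-way up) of an empty reel: the same grey flanges, 66 mm across and 4 mm thick, on a bare core 41 mm across, 32 mm high, bore 36 mm, 0.05 kg. If present, it sits at the start on the left spindle, held by nothing. z is its axis.
- empty2_mid (a point): Centre (half-way up) of an empty reel: the same grey flanges, 66 mm across and 4 mm thick, on a bare core 41 mm across, 32 mm high, bore 36 mm, 0.05 kg. If present, it sits at the start on the right spindle, held by nothing. z is its axis.
- empty3_mid (a point): Centre (half-way up) of an empty reel: the same grey flanges, 66 mm across and 4 mm thick, on a bare core 41 mm across, 32 mm high, bore 36 mm, 0.05 kg. If present, it stands at the start flat on the bench. z is its axis.
- empty4_mid (a point): Centre (half-way up) of an empty reel: the same grey flanges, 66 mm across and 4 mm thick, on a bare core 41 mm across, 32 mm high, bore 36 mm, 0.05 kg. If present, it stands at the start flat on the bench. z is its axis.
- bin_in (a point): Centre of the inner floor of the scrap bin, a grey open plastic box fixed on the bench, 210 mm (x axis) x 180 mm (y axis) outside, walls 4 mm thick and 65 mm high, floor 4 mm above the bench.
- mainboard: Bystander: green laptop main board, 190 x 140 x 4 mm with chips and an aluminium plate, lying flat. Origin at the centre of its underside.
- screwdriver: Bystander: screwdriver 170 mm long, black handle, lying flat.
- flux_bottle: Bystander: small amber bottle with a black cap, 40 mm across, 90 mm high. Origin at the centre of its underside.
- loupe: Bystander: black eye loupe standing on its wide end, 44 mm across, 30 mm high. Origin at the centre of its underside.
- cooler: Bystander: laptop cooler: aluminium block with a round black fan, 135 mm long, 16 mm high, lying flat. Origin at the centre of its underside.
- paste_jar: Bystander: shut white jar, 52 mm across, 36 mm high. Origin at the centre of its underside.
- usb_stick: Bystander: white USB stick, 75 mm long, lying flat. Origin at the centre of its underside.
Mind the look-alikes: they are no part of the job. What is shaped like the part that bears empty3_mid but red or yellow is not meant.

How it is judged:
At the end, for the whole second after the job is handed in: Empties in the bin; each new reel flat on a spindle (5 mm of its axis, centre 16 mm up within 2.5 mm, 0.06 rad) under a keeper screwed home (wing centre 75.5 to 79.3 mm above the seat, 4 mm of the axis, 0.08 rad); keepers, empties at rest; bystanders within 40 mm (((horizontal distance between new1_mid and seat_left below 0.005 m and z of new1_mid in the frame of seat_left between 0.0135 and 0.0185 m and horizontal distance between keeper1_grip and seat_left below 0.004 m and z of keeper1_grip in the frame of seat_left between 0.0755 and 0.0793 m) or (horizontal distance between new1_mid and seat_left below 0.005 m and z of new1_mid in the frame of seat_left between 0.0135 and 0.0185 m and horizontal distance between keeper2_grip and seat_left below 0.004 m and z of keeper2_grip in the frame of seat_left between 0.0755 and 0.0793 m) or (horizontal distance between new1_mid and seat_right below 0.005 m and z of new1_mid in the frame of seat_right between 0.0135 and 0.0185 m and horizontal distance between keeper1_grip and seat_right below 0.004 m and z of keeper1_grip in the frame of seat_right between 0.0755 and 0.0793 m) or (horizontal distance between new1_mid and seat_right below 0.005 m and z of new1_mid in the frame of seat_right between 0.0135 and 0.0185 m and horizontal distance between keeper2_grip and seat_right below 0.004 m and z of keeper2_grip in the frame of seat_right between 0.0755 and 0.0793 m)) and angle between each of new1_mid, new2_mid's own z axis and vertical below 0.06 rad and ((horizontal distance between new2_mid and seat_left below 0.005 m and z of new2_mid in the frame of seat_left between 0.0135 and 0.0185 m and horizontal distance between keeper1_grip and seat_left below 0.004 m and z of keeper1_grip in the frame of seat_left between 0.0755 and 0.0793 m) or (horizontal distance between new2_mid and seat_left below 0.005 m and z of new2_mid in the frame of seat_left between 0.0135 and 0.0185 m and horizontal distance between keeper2_grip and seat_left below 0.004 m and z of keeper2_grip in the frame of seat_left between 0.0755 and 0.0793 m) or (horizontal distance between new2_mid and seat_right below 0.005 m and z of new2_mid in the frame of seat_right between 0.0135 and 0.0185 m and horizontal distance between keeper1_grip and seat_right below 0.004 m and z of keeper1_grip in the frame of seat_right between 0.0755 and 0.0793 m) or (horizontal distance between new2_mid and seat_right below 0.005 m and z of new2_mid in the frame of seat_right between 0.0135 and 0.0185 m and horizontal distance between keeper2_grip and seat_right below 0.004 m and z of keeper2_grip in the frame of seat_right between 0.0755 and 0.0793 m)) and angle between each of keeper1_grip, keeper2_grip's own z axis and vertical below 0.08 rad and linear speed of each of keeper1, keeper2, empty1, empty2, empty3, empty4 below 0.03 m/s and x of empty1_mid in the frame of bin_in between -0.1 and 0.1 m and y of empty1_mid in the frame of bin_in between -0.085 and 0.085 m and z of empty1_mid in the frame of bin_in between 0 and 0.065 m and x of empty2_mid in the frame of bin_in between -0.1 and 0.1 m and y of empty2_mid in the frame of bin_in between -0.085 and 0.085 m and z of empty2_mid in the frame of bin_in between 0 and 0.065 m and x of empty3_mid in the frame of bin_in between -0.1 and 0.1 m and y of empty3_mid in the frame of bin_in between -0.085 and 0.085 m and z of empty3_mid in the frame of bin_in between 0 and 0.065 m and x of empty4_mid in the frame of bin_in between -0.1 and 0.1 m and y of empty4_mid in the frame of bin_in between -0.085 and 0.085 m and z of empty4_mid in the frame of bin_in between 0 and 0.065 m); the robot touches nothing.
It fails at once if a bystander is shoved more than 40 mm from its place (distance of any of mainboard, screwdriver, flux_bottle, loupe, cooler, paste_jar, usb_stick from where it was at the start of the episode above 0.04 m).
Of empty1, empty2, empty3, empty4 only 2 to 4 are there at a start; the rules pass over those that are not, and their reading is None.
At some moment in a run one of new1, new2, keeper1, keeper2 may be knocked a few centimetres aside while the robot is not near it.
It also fails if it takes over 210 s, if anything falls off the work surface, if the arm or the gripper's body presses on something with over 40 N, if the wrist force passes 120 N, or if a joint passes its speed limit or range.

## Working session

There is one attempt and no reset: what is moved stays moved. The work goes in short steps, Python scripts to look and compute and a tool call to move; the robot and the scene stay as the last step left them, time stands still between calls to the robot, and variables do not carry over. Pictures are saved under pics/ and viewed, at most 14 in all, crops included, and the job is handed in when it is done.

Besides the shell and the picture viewer there is one more tool, called after "Request:" by a JSON object that holds its "name" and its "arguments". move_arm: Moves the arm, as the interface text tells. Its arguments: {"type":"object","properties":{"deltas":{"type":"array"},"grip":{"type":"number"},"grip_force":{"type":"number"}},"required":["deltas"]}

```bash
mkdir -p pics; cat > h.py <<'E'
from workcell import *
import numpy as np, cv2
from scipy.spatial.transform import Rotation as R
def cloud(s,pose=None):
    z=s["range_z"];K=s["mtx"];v,u=np.mgrid[0:480,0:640]
    P=np.stack([(u-K[0,2])/K[0,0]*z,(v-K[1,2])/K[1,1]*z,z],-1)
    if "rvec" in s:
        M=cv2.Rodrigues(np.array(s["rvec"]).reshape(3,1))[0]
        W=(P-np.array(s["tvec"]).reshape(3))@M
    else:
        T=np.array(s["tool_from_camera"]);W=P@T[:3,:3].T+T[:3,3]
        W=W@R.from_quat(pose["ee_rot"]).as_matrix().T+pose["tcp_pos"]
    W[z==0]=np.nan
    return W
E
python3 - <<'E'
from h import *
o=get_obs();print(o)
for n in ["scene","side","wrist"]:
    o=get_obs();s=snapshot(n);W=cloud(s,o);np.savez(n+".npz",img=s["img"],W=W)
    cv2.imwrite(f"pics/{n}0.png",s["img"]);print(n,s["mtx"],s.get("rvec"),s.get("tvec"),s.get("tool_from_camera"))
E
```

```text
{'time': 0.0, 'joint_positions': array([ 1.24660859e+00,  3.53653298e-01,  1.63417549e+00,  5.36985320e-06,
        1.15517598e+00, -2.40979637e-03]), 'joint_vel': array([ 0.00039836,  0.00010504, -0.00059967, -0.00133951, -0.00066972,
        0.00202885]), 'effort': array([ 3.35603174e-03, -5.93841290e+01, -3.34214044e+01,  6.99748588e-02,
        2.33137870e-02, -9.99533222e-05]), 'tcp_pos': array([0.19749819, 0.59243066, 0.21384278]), 'ee_rot': array([ 1.60196789e-01,  9.87084844e-01, -6.96259947e-04, -1.17208623e-04]), 'force': array([-0.1896515 , -0.33560004, -0.41184171]), 'moment': array([ 0.01421254, -0.0071727 , -0.01838348]), 'grip_force': 0.0, 'finger_gap': 0.09175497299244381}
scene [[455.28015886   0.         320.62085033]
 [  0.         455.28015886 243.27791086]
 [  0.           0.           1.        ]] [ 2.10131271  0.7332141  -0.40658466] [-0.33500335 -0.17438851  1.691486  ] None
side [[475.15934478   0.         322.9366192 ]
 [  0.         475.15934478 236.30067527]
 [  0.           0.           1.        ]] [ 2.40918597 -0.38933156  0.16647987] [-0.53526662  0.12415849  1.0933537 ] None
wrist [[332.07090062   0.         313.04422222]
 [  0.         332.07090062 239.85360847]
 [  0.           0.           1.        ]] None None [[ 3.21899014e-04 -9.55071007e-01 -2.96376903e-01  8.35405752e-02]
 [ 9.99999867e-01  4.27005637e-04 -2.89906978e-04  4.18098612e-04]
 [ 4.03436357e-04 -2.96376770e-01  9.55071017e-01 -1.69495785e-01]
 [ 0.00000000e+00  0.00000000e+00  0.00000000e+00  1.00000000e+00]]
```

View pics/scene0.png

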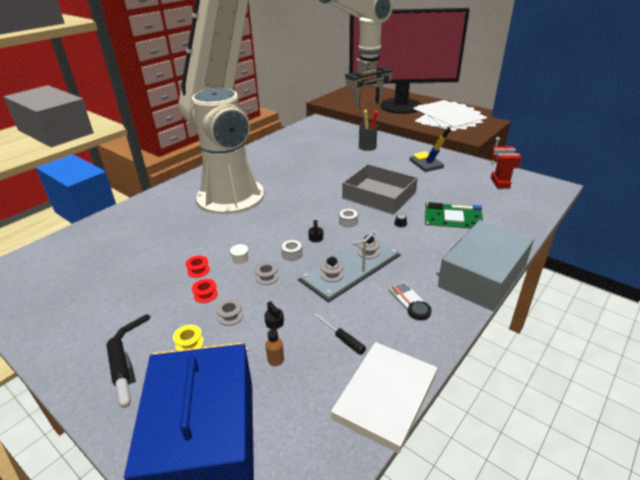

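View pics/side0.png

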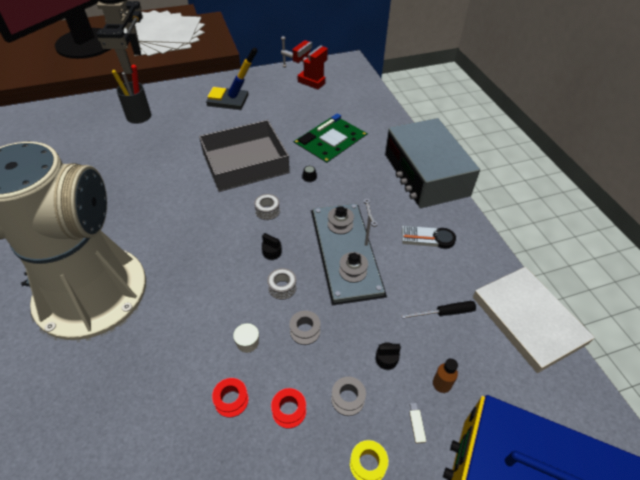

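The side view shows two grey empties on the spindles at (341,220) and (354,266). Two more grey empties stand on the bench at (305,326) and (348,395). The red and yellow look-alikes are at (230,397), (289,408) and (369,461). The new reels, bright with a white label, are at (267,206) and (282,284). The keepers are at (271,246) and (388,354), the loupe at (309,173), and the bin around (245,155).

```bash
cat >> h.py <<'E'
def mec(p):
    c,r=cv2.minEnclosingCircle((p*1000).astype(np.float32)); return np.round(c,1),round(r,1)
E
cat > m.py <<'E'
from h import *
S={"side":cloud(snapshot("side")),"scene":cloud(snapshot("scene"))}
A=np.load("side.npz")["W"]
seeds={"e1":(341,213),"e2":(354,268),"e3":(305,318),"e4":(348,388),"n1":(267,201),"n2":(282,276),"k1":(268,240),"k2":(385,348),"paste":(246,332),"loupe":(309,170),"flux":(449,365)}
for n,(u,v) in seeds.items():
    w=np.nanmedian(A[v-12:v+13,u-12:u+13].reshape(-1,3),0)
    for c,W in S.items():
        P=W.reshape(-1,3);P=P[np.hypot(*(P[:,:2]-w[:2]).T)<0.06]
        lo,hi={"e":(.025,.04),"n":(.025,.04),"k":(.034,.07)}.get(n[0],(.02,.1))
        if n in("e1","e2"): lo,hi=.042,.054
        Q=P[(P[:,2]>lo)&(P[:,2]<hi)]
        T=Q[Q[:,2]>np.percentile(Q[:,2],50)] if n[0] in "k" else Q
        l,V=np.linalg.eigh(np.cov(T[:,:2].T));a=np.degrees(np.arctan2(V[1,1],V[0,1]))%180
        print(n,c,len(Q),*mec(Q[:,:2]),"mean",np.round(T.mean(0)*1000,1),"zmax",round(Q[:,2].max()*1000),"ang",round(a), np.round(np.sqrt(l)*1000,1))
# bin & stand
P=np.vstack([W.reshape(-1,3) for W in S.values()])
def rect(m,n):
    q=(P[m][:,:2]*1000).astype(np.float32);print(n,len(q),cv2.minAreaRect(q))
b=np.nanmedian(A[150:165,235:255].reshape(-1,3),0);d=np.hypot(*(P[:,:2]-b[:2]).T)
print("binfloor",b)
rect((d<.16)&(abs(P[:,2]-.065)<.006),"bin")
b=np.nanmedian(A[238:248,340:350].reshape(-1,3),0);d=np.hypot(*(P[:,:2]-b[:2]).T);print(b)
rect((d<.17)&(abs(P[:,2]-.016)<.004),"stand")
for n,(u,v) in {"tipL":(341,211),"tipR":(354,258)}.items():
    w=np.nanmedian(A[v-3:v+4,u-3:u+4].reshape(-1,3),0)
    Q=P[(np.hypot(*(P[:,:2]-w[:2]).T)<.03)&(P[:,2]>.066)&(P[:,2]<.085)];print(n,w,mec(Q[:,:2]),Q[:,2].max())
E
python3 m.py
python3 -c "
import cv2
a=cv2.imread('pics/side0.png')[180:430,200:460];cv2.imwrite('pics/c1.png',cv2.resize(a,None,fx=2.3,fy=2.3,interpolation=cv2.INTER_CUBIC))"
```

```text
e1 side 292 [609.5   1.4] 33.6 mean [607.1  -5.   47.3] zmax 54 ang 157 [15.4 19.2]
e1 scene 143 [612.    3.7] 34.2 mean [620.8  -0.7  48.4] zmax 53 ang 45 [15.5 18.9]
e2 side 375 [ 586.8 -145.6] 34.7 mean [ 585.3 -152.    47.4] zmax 54 ang 152 [17.  19.1]
e2 scene 215 [ 591.8 -144.3] 34.6 mean [ 596.  -151.5   48.8] zmax 54 ang 41 [15.  19.2]
e3 side 516 [ 435.6 -254.1] 34.1 mean [ 435.5 -255.3   31.1] zmax 36 ang 81 [18.4 19. ]
e3 scene 243 [ 438.3 -252.3] 35.3 mean [ 438.9 -253.    32.3] zmax 38 ang 138 [18.1 19.5]
e4 side 677 [ 472.1 -425. ] 33.6 mean [ 471.5 -425.4   31.2] zmax 36 ang 54 [18.5 18.9]
e4 scene 320 [ 474.6 -421.5] 35.4 mean [ 474.2 -423.2   32.2] zmax 38 ang 147 [18.  19.2]
n1 side 307 [451.4 120.1] 36.2 mean [448.1 119.3  30.9] zmax 35 ang 82 [18.2 19.6]
n1 scene 173 [451.6 121.8] 35.4 mean [453.1 119.6  32. ] zmax 38 ang 127 [17.7 19.6]
n2 side 435 [ 419.9 -128.8] 34.1 mean [ 419.7 -130.    31.2] zmax 36 ang 75 [18.3 19.2]
n2 scene 212 [ 421.1 -126.1] 36.4 mean [ 423.8 -129.2   32. ] zmax 37 ang 132 [17.9 19.8]
k1 side 176 [423.4 -21. ] 22.0 mean [423.7 -21.8  56
[... 622 characters left out ...]
8] zmax 68 ang 142 [ 8.5 28.3]
flux side 536 [ 662.5 -455.7] 19.9 mean [ 656.8 -460.6   61.7] zmax 93 ang 130 [8.  9.9]
flux scene 450 [ 666.8 -454.5] 20.4 mean [ 672.7 -459.5   59. ] zmax 94 ang 46 [ 7.5 10. ]
binfloor [0.43996952 0.35082215 0.00325148]
bin 799 ((437.1708068847656, 330.9881591796875), (215.15536499023438, 193.72535705566406), 4.134746551513672)
[ 0.60200541 -0.05789423  0.0152194 ]
stand 5184 ((594.9384765625, -73.41729736328125), (302.5126647949219, 284.86761474609375), 37.72669982910156)
tipL [ 0.60968347 -0.00373234  0.07229477] (array([610.5,   2.2]), 17.4) 0.07832562650442734
tipR [ 0.58677168 -0.15154734  0.07280285] (array([ 589.4, -146.1]), 17.1) 0.07739541268511144
```

View pics/c1.png

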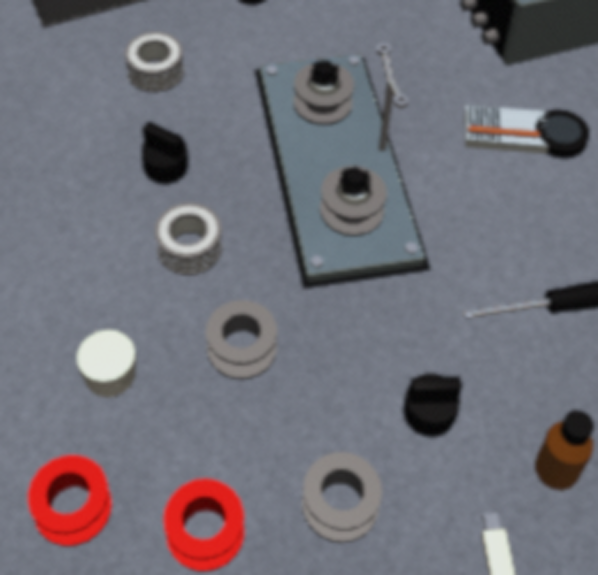

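The crop confirms the targets. The grey bare-core empties are the two on the stand plus the ones at (305,326) and (348,395) in the side image. The silver-filled reels with a white label are the new ones. The red and yellow reels are decoys. I'll start with the left spindle.

Request:
{"name": "move_arm", "arguments": {"deltas": [{"xyz": [27.5,-39.3,-2.7],"turn": -3},{"xyz": [55,-78.6,-5.4],"turn": -6},{"xyz": [82.5,-118,-8],"turn": -9},{"xyz": [110,-157,-10.8],"turn": -12},{"xyz": [137.5,-196.5,-13.5],"turn": -15}]}}

```text
time: 0.75
tcp_pos: [0.3359, 0.3949, 0.2011]
ee_rot: [0.288, 0.957, 0.0, 0.0]
force: [0.3, 1.1, 0.4]
finger_gap: 0.0918
grip_force: 0.0
```

Request:
{"name": "move_arm", "arguments": {"deltas": [{"xyz": [27.5,-39.3,-2.7],"turn": -3},{"xyz": [55,-78.6,-5.4],"turn": -6},{"xyz": [82.5,-118,-8],"turn": -9},{"xyz": [110,-157,-10.8],"turn": -12},{"xyz": [137.5,-196.5,-13.5],"turn": -15}]}}

```text
time: 1.25
tcp_pos: [0.4735, 0.1982, 0.1877]
ee_rot: [0.411, 0.912, 0.0, 0.0]
force: [1.5, 0.7, -1.3]
finger_gap: 0.092
grip_force: 0.0
```

Request:
{"name": "move_arm", "arguments": {"deltas": [{"xyz": [27.5,-39.3,-2.7],"turn": -3},{"xyz": [55,-78.6,-5.4],"turn": -6},{"xyz": [82.5,-118,-8],"turn": -9},{"xyz": [110,-157,-10.8],"turn": -12},{"xyz": [137.5,-196.5,-13.5],"turn": -15}]}}

```text
time: 1.75
tcp_pos: [0.6111, 0.0015, 0.174]
ee_rot: [0.527, 0.85, 0.0, 0.0]
force: [0.3, 0.3, -0.0]
finger_gap: 0.092
grip_force: 0.0
```

Request:
{"name": "move_arm", "arguments": {"deltas": [{"xyz": [0,0,0],"turn": 0},{"xyz": [0,0,0],"turn": 0},{"xyz": [0,0,0],"turn": 0},{"xyz": [0,0,0],"turn": 0},{"xyz": [0,0,0],"turn": 0}]}}

```text
time: 2.25
tcp_pos: [0.6098, 0.0045, 0.1744]
ee_rot: [0.525, 0.851, 0.0, 0.0]
force: [-0.3, 0.4, 0.5]
finger_gap: 0.0919
grip_force: 0.0
```

```bash
cat >> h.py <<'E'
def wr(name=None):
    o=get_obs();s=snapshot("wrist");W=cloud(s,o)
    x=R.from_quat(o["ee_rot"]).as_matrix()
    print("tcp",np.round(o["tcp_pos"]*1000,1),"close ang",round(np.degrees(np.arctan2(x[1,1],x[0,1])),1),"q",np.round(np.degrees(o["joint_positions"]),0),"t",round(o["time"],1),"gap",round(o["finger_gap"]*1000,1),"F",np.round(o["force"],1))
    if name: cv2.imwrite(f"pics/{name}.png",s["img"])
    return o,s,W
def fit(W,c,lo,hi,r=.045):
    P=W.reshape(-1,3);P=P[np.hypot(*(P[:,:2]-np.array(c)/1000).T)<r];Q=P[(P[:,2]>lo)&(P[:,2]<hi)]
    l,V=np.linalg.eigh(np.cov(Q[:,:2].T))
    print(len(Q),*mec(Q[:,:2]),"mean",np.round(Q.mean(0)*1000,1),"ang",round(np.degrees(np.arctan2(V[1,1],V[0,1]))%180),"zmed/max",np.round(np.median(Q[:,2])*1000,1),round(Q[:,2].max()*1000,1))
E
python3 - <<'E'
from h import *
o,s,W=wr("w1")
np.save("W.npy",W)
for n,c in {"L":(610.5,2.5),"R":(589,-146)}.items():
    print(n);fit(W,c,.040,.055);fit(W,c,.068,.08,.025)
P=W.reshape(-1,3);Q=P[P[:,2]>.085];print(len(Q),np.nanmin(Q,0),np.nanmax(Q,0))
S=cloud(snapshot("side")).reshape(-1,3);Q=S[(S[:,2]>.085)&(np.hypot(S[:,0]-.65,S[:,1]+.08)<.06)];print(len(Q),Q.min(0),Q.max(0))
E
```

```text
tcp [609.8   4.5 174.4] close ang 26.7 q [  0.  21.  98.   0.  61. -26.] t 2.2 gap 91.9 F [-0.3  0.4  0.5]
L
2735 [613.1   5.8] 33.1 mean [611.6   8.4  47.5] ang 31 zmed/max 47.4 55.0
690 [613.    5.7] 15.5 mean [612.5   6.6  71.9] ang 96 zmed/max 72.6 75.2
R
1361 [ 591.4 -142.3] 33.5 mean [ 599.9 -131.7   47.9] ang 125 zmed/max 47.4 55.0
500 [ 590.6 -142. ] 16.0 mean [ 590.6 -139.8   71.8] ang 33 zmed/max 72.7 75.1
80284 [ 0.51952756 -0.11838136  0.08500468] [0.89927542 0.13633266 0.29930935]
2404 [ 0.59201646 -0.12216034  0.08532353] [ 0.66041742 -0.02091905  0.59463228]
```

View pics/w1.png

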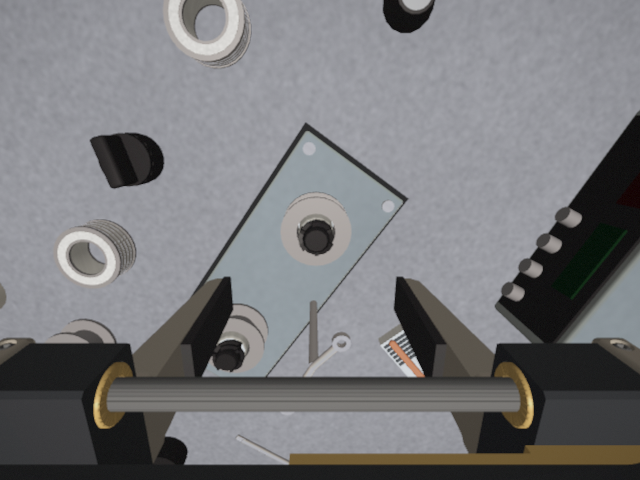

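The wrist view shows e1 and the tip around (316,233), centred at about (613,5.7). The post leans out of the way between the fingers. Descend and grip e1.

Request:
{"name": "move_arm", "arguments": {"deltas": [{"xyz": [1,0,-30],"turn": 0},{"xyz": [2,0,-60],"turn": 0},{"xyz": [2.5,0.5,-90],"turn": 0},{"xyz": [2.5,0.5,-120],"turn": 0},{"xyz": [2.5,0.5,-147],"turn": 0}]}}

```text
time: 2.85
tcp_pos: [0.6124, 0.0044, 0.0259]
ee_rot: [0.525, 0.851, -0.0, -0.0]
force: [0.4, 0.2, 0.3]
finger_gap: 0.0921
grip_force: 0.0
```

Request:
{"name": "move_arm", "arguments": {"deltas": [{"xyz": [0,0,0],"turn": 0},{"xyz": [0,0,0],"turn": 0},{"xyz": [0,0,0],"turn": 0},{"xyz": [0,0,0],"turn": 0},{"xyz": [0,0,0],"turn": 0}], "grip": 50, "grip_force": 15}}

```text
time: 3.35
tcp_pos: [0.6139, 0.004, 0.0288]
ee_rot: [0.526, 0.851, 0.001, 0.001]
force: [-0.3, 0.0, 6.8]
finger_gap: 0.0653
grip_force: 15.0
```

Request:
{"name": "move_arm", "arguments": {"deltas": [{"xyz": [0,0,0],"turn": 0},{"xyz": [0,0,0],"turn": 0},{"xyz": [0,0,0],"turn": 0},{"xyz": [0,0,0],"turn": 0},{"xyz": [0,0,0],"turn": 0}]}}

```text
time: 3.85
tcp_pos: [0.6139, 0.004, 0.0288]
ee_rot: [0.526, 0.851, 0.001, 0.001]
force: [-0.7, 0.3, 6.7]
finger_gap: 0.0654
grip_force: 15.0
```

Request:
{"name": "move_arm", "arguments": {"deltas": [{"xyz": [0,0,20],"turn": 0},{"xyz": [0,0,45],"turn": 0},{"xyz": [0,0,70],"turn": 0},{"xyz": [0,0,95],"turn": 0},{"xyz": [0,0,95],"turn": 0}]}}

```text
time: 4.35
tcp_pos: [0.6151, 0.0039, 0.1261]
ee_rot: [0.526, 0.851, 0.002, 0.003]
force: [0.7, -0.4, -0.3]
finger_gap: 0.0652
grip_force: 15.0
```

Request:
{"name": "move_arm", "arguments": {"deltas": [{"xyz": [-18.5,41,0],"turn": 0},{"xyz": [-37,82,0],"turn": 0},{"xyz": [-55.5,123,0],"turn": 0},{"xyz": [-74,164,0],"turn": 0},{"xyz": [-92.5,205,-5],"turn": 0}]}}

```text
time: 4.85
tcp_pos: [0.5193, 0.2103, 0.1171]
ee_rot: [0.526, 0.851, 0.0, 0.0]
force: [0.8, 0.8, -0.7]
finger_gap: 0.0652
grip_force: 15.0
```

Request:
{"name": "move_arm", "arguments": {"deltas": [{"xyz": [-18.5,41,-10],"turn": 0},{"xyz": [-37,82,-30],"turn": 0},{"xyz": [-37,82,-45],"turn": 0},{"xyz": [-37,82,-45],"turn": 0},{"xyz": [-37,82,-45],"turn": 0}]}}

```text
time: 5.35
tcp_pos: [0.4829, 0.2905, 0.0718]
ee_rot: [0.526, 0.851, -0.001, -0.0]
force: [1.0, -0.2, -0.1]
finger_gap: 0.0657
grip_force: 15.0
```

Request:
{"name": "move_arm", "arguments": {"deltas": [{"xyz": [0,0,0],"turn": 0},{"xyz": [0,0,0],"turn": 0},{"xyz": [0,0,0],"turn": 0},{"xyz": [0,0,0],"turn": 0},{"xyz": [0,0,50],"turn": 0}], "grip": 91}}

```text
time: 5.85
tcp_pos: [0.4797, 0.2885, 0.1175]
ee_rot: [0.526, 0.851, -0.005, -0.002]
force: [0.9, 1.3, -0.4]
finger_gap: 0.0909
grip_force: 0.0
```

Request:
{"name": "move_arm", "arguments": {"deltas": [{"xyz": [10.9,-43.3,10],"turn": -6.9},{"xyz": [21.8,-86.6,20],"turn": -13.8},{"xyz": [32.7,-130,30],"turn": -20.7},{"xyz": [43.6,-173,40],"turn": -27.6},{"xyz": [54.5,-216.5,45],"turn": -34.5}]}}

```text
time: 6.35
tcp_pos: [0.5384, 0.0726, 0.1684]
ee_rot: [0.756, 0.655, 0.001, 0.0]
force: [0.2, 0.2, -0.6]
finger_gap: 0.0912
grip_force: 0.0
```

Request:
{"name": "move_arm", "arguments": {"deltas": [{"xyz": [10.9,-43.3,0],"turn": -6.9},{"xyz": [21.8,-86.6,0],"turn": -13.8},{"xyz": [32.7,-130,0],"turn": -20.7},{"xyz": [43.6,-173,0],"turn": -27.6},{"xyz": [54.5,-216.5,0],"turn": -34.5}]}}

```text
time: 6.85
tcp_pos: [0.5923, -0.1442, 0.1674]
ee_rot: [0.916, 0.401, 0.0, 0.0]
force: [0.2, 1.0, -0.6]
finger_gap: 0.0913
grip_force: 0.0
```

Request:
{"name": "move_arm", "arguments": {"deltas": [{"xyz": [0,0,0],"turn": 0},{"xyz": [0,0,0],"turn": 0},{"xyz": [0,0,0],"turn": 0},{"xyz": [0,0,0],"turn": 0},{"xyz": [0,0,0],"turn": 0}]}}

```text
time: 7.35
tcp_pos: [0.5921, -0.1409, 0.1672]
ee_rot: [0.915, 0.404, 0.0, -0.0]
force: [0.5, 0.4, -0.5]
finger_gap: 0.0909
grip_force: 0.0
```

```bash
python3 - <<'E'
from h import *
o,s,W=wr("w2")
for n,c in {"L":(613,6),"R":(591,-142)}.items():
    print(n);fit(W,c,.040,.055);fit(W,c,.070,.08,.025)
E
```

```text
tcp [ 592.1 -140.9  167.2] close ang -42.3 q [-14.  22.  98.   0.  60.  29.] t 7.3 gap 90.9 F [ 0.5  0.4 -0.5]
L
273 [613.8   3.9] 15.8 mean [618.2  -5.9  49.1] ang 26 zmed/max 50.9 54.9
827 [613.5   5.4] 14.9 mean [613.6   4.4  72.8] ang 27 zmed/max 73.0 75.2
R
2845 [ 591.1 -143.2] 33.2 mean [ 593.2 -140.7   47.4] ang 132 zmed/max 47.3 55.0
543 [ 591.7 -143.6] 14.5 mean [ 591.8 -142.2   72.8] ang 30 zmed/max 73.0 74.9
```

Request:
{"name": "move_arm", "arguments": {"deltas": [{"xyz": [-0.5,-1,-30],"turn": 0},{"xyz": [-1,-2.5,-60],"turn": 0},{"xyz": [-1,-2.5,-90],"turn": 0},{"xyz": [-1,-2.5,-120],"turn": 0},{"xyz": [-1,-2.5,-138],"turn": 0}]}}

```text
time: 7.9
tcp_pos: [0.59, -0.1437, 0.027]
ee_rot: [0.915, 0.404, -0.001, -0.001]
force: [0.0, -0.4, 0.1]
finger_gap: 0.0909
grip_force: 0.0
```

Request:
{"name": "move_arm", "arguments": {"deltas": [{"xyz": [0,0,0],"turn": 0},{"xyz": [0,0,0],"turn": 0},{"xyz": [0,0,0],"turn": 0},{"xyz": [0,0,0],"turn": 0},{"xyz": [0,0,0],"turn": 0}], "grip": 50}}

```text
time: 8.4
tcp_pos: [0.5915, -0.1443, 0.0304]
ee_rot: [0.915, 0.403, 0.001, 0.0]
force: [-2.8, 3.0, 7.4]
finger_gap: 0.0659
grip_force: 15.0
```

Request:
{"name": "move_arm", "arguments": {"deltas": [{"xyz": [0,0,0],"turn": 0},{"xyz": [0,0,25],"turn": 0},{"xyz": [0,0,50],"turn": 0},{"xyz": [0,0,75],"turn": 0},{"xyz": [0,0,95],"turn": 0}]}}

```text
time: 8.9
tcp_pos: [0.592, -0.145, 0.1263]
ee_rot: [0.915, 0.403, 0.001, 0.001]
force: [-0.0, -0.3, -0.5]
finger_gap: 0.066
grip_force: 15.0
```

Request:
{"name": "move_arm", "arguments": {"deltas": [{"xyz": [-9.9,46.7,0],"turn": 0},{"xyz": [-20,93,0],"turn": 0},{"xyz": [-30,140,0],"turn": 0},{"xyz": [-40,187,0],"turn": 0},{"xyz": [-50,234,0],"turn": 0}]}}

```text
time: 9.4
tcp_pos: [0.5412, 0.091, 0.125]
ee_rot: [0.915, 0.403, 0.001, 0.0]
force: [0.3, 0.0, 0.0]
finger_gap: 0.0659
grip_force: 15.0
```

Request:
{"name": "move_arm", "arguments": {"deltas": [{"xyz": [-9.9,46.7,0],"turn": 0},{"xyz": [-20,93,0],"turn": 0},{"xyz": [-30,140,0],"turn": 0},{"xyz": [-40,187,0],"turn": 0},{"xyz": [-50,234,0],"turn": 0}]}}

```text
time: 9.9
tcp_pos: [0.4911, 0.3255, 0.125]
ee_rot: [0.915, 0.403, 0.001, -0.0]
force: [1.2, 0.3, -0.7]
finger_gap: 0.0666
grip_force: 15.0
```

Request:
{"name": "move_arm", "arguments": {"deltas": [{"xyz": [-9,41,-20],"turn": 0},{"xyz": [-9,41,-45],"turn": 0},{"xyz": [-9,41,-45],"turn": 0},{"xyz": [-9,41,-45],"turn": 0},{"xyz": [-9,41,-45],"turn": 0}]}}

```text
time: 10.4
tcp_pos: [0.4832, 0.3641, 0.0805]
ee_rot: [0.915, 0.403, 0.001, -0.0]
force: [-0.6, 0.3, -1.2]
finger_gap: 0.0661
grip_force: 15.0
```

Request:
{"name": "move_arm", "arguments": {"deltas": [{"xyz": [0,0,0],"turn": 0},{"xyz": [0,0,0],"turn": 0},{"xyz": [0,0,0],"turn": 0},{"xyz": [0,0,0],"turn": 0},{"xyz": [0,0,50],"turn": 0}], "grip": 91}}

```text
time: 10.9
tcp_pos: [0.4787, 0.3617, 0.1239]
ee_rot: [0.915, 0.403, -0.005, 0.001]
force: [0.1, 1.1, 0.1]
finger_gap: 0.0911
grip_force: 0.0
```

Request:
{"name": "move_arm", "arguments": {"deltas": [{"xyz": [-3.2,-47.2,0],"turn": 0},{"xyz": [-6.4,-94.4,0],"turn": 0},{"xyz": [-9.6,-141.6,0],"turn": 0},{"xyz": [-12.8,-188.8,0],"turn": 0},{"xyz": [-16,-236,0],"turn": 0}]}}

```text
time: 11.4
tcp_pos: [0.4658, 0.1268, 0.1293]
ee_rot: [0.915, 0.403, 0.0, 0.0]
force: [1.1, -0.7, -0.3]
finger_gap: 0.0906
grip_force: 0.0
```

Request:
{"name": "move_arm", "arguments": {"deltas": [{"xyz": [-3.2,-47.2,0],"turn": 0},{"xyz": [-6.4,-94.4,0],"turn": 0},{"xyz": [-9.6,-141.6,0],"turn": 0},{"xyz": [-12.8,-188.8,0],"turn": 0},{"xyz": [-16,-236,0],"turn": 0}]}}

```text
time: 11.9
tcp_pos: [0.4498, -0.1095, 0.1294]
ee_rot: [0.915, 0.403, 0.0, 0.0]
force: [0.6, 0.1, 0.7]
finger_gap: 0.0906
grip_force: 0.0
```

Request:
{"name": "move_arm", "arguments": {"deltas": [{"xyz": [-3.2,-47.2,0],"turn": 0},{"xyz": [-6.4,-94.4,0],"turn": 0},{"xyz": [-9.6,-141.6,0],"turn": 0},{"xyz": [-9.6,-141.6,0],"turn": 0},{"xyz": [-9.6,-141.6,0],"turn": 0}]}}

```text
time: 12.4
tcp_pos: [0.4401, -0.25, 0.129]
ee_rot: [0.916, 0.402, -0.0, -0.0]
force: [-0.4, 0.7, -1.4]
finger_gap: 0.0907
grip_force: 0.0
```

```bash
python3 - <<'E'
from h import *
o,s,W=wr("w3")
for n,c in {"e3":(438,-252),"e4":(474,-422),"n2":(421,-127)}.items():
    print(n);fit(W,c,.024,.04)
print("k2");fit(W,(581,-370),.05,.065,.03)
W=cloud(snapshot("side"))
for c in ((482,290),(482,366)): fit(W,c,.01,.05)
E
```

```text
tcp [ 440.1 -250.   129. ] close ang -42.6 q [-30.  16. 113.   0.  52.  13.] t 12.4 gap 90.7 F [-0.4  0.7 -1.4]
e3
3363 [ 438.7 -251.5] 33.2 mean [ 439.5 -250.8   31.1] ang 49 zmed/max 31.3 33.8
e4
733 [ 490.3 -418.6] 27.1 mean [ 497.1 -417.4   31.2] ang 95 zmed/max 31.4 33.7
n2
4427 [ 422.5 -125.9] 33.3 mean [ 423.1 -125.1   31.2] ang 141 zmed/max 31.4 33.8
k2
1227 [ 580.8 -367.4] 22.4 mean [ 580.2 -365.4   56.1] ang 164 zmed/max 56.8 59.7
  avg = a.mean(axis, **keepdims_kw)
  ret = um.true_divide(
h.py:25: RuntimeWarning: Degrees of freedom <= 0 for slice
  l,V=np.linalg.eigh(np.cov(Q[:,:2].T))
  c *= np.true_divide(1, fact)
  c *= np.true_divide(1, fact)
h.py:26: RuntimeWarning: Mean of empty slice.
  print(len(Q),*mec(Q[:,:2]),"mean",np.round(Q.mean(0)*1000,1),"ang",round(np.degrees(np.arctan2(V[1,1],V[0,1]))%180),"zmed/max",np.round(np.median(Q[:,2])*1000,1),round(Q[:,2].max()*1000,1))
Traceback (most recent call last):
  File "h.py", line 26, in fit
    print(len(Q),*mec(Q[:,:2]),"mean",np.round(Q.mean(0)*1000,1),"ang",round(np.degrees(np.arctan2(V[1,1],V[0,1]))%180),"zmed/max",np.round(np.median(Q[:,2])*1000,1),round(Q[:,2].max()*1000,1))
                                                                       ~~~~~^^^^^^^^^^^^^^^^^^^^^^^^^^^^^^^^^^^^^^^^^^^
ValueError: cannot convert float NaN to integer
```

Request:
{"name": "move_arm", "arguments": {"deltas": [{"xyz": [-1,-1,-30],"turn": 0},{"xyz": [-1.5,-1.5,-60],"turn": 0},{"xyz": [-1.5,-1.5,-90],"turn": 0},{"xyz": [-1.5,-1.5,-117],"turn": 0},{"xyz": [-1.5,-1.5,-117],"turn": 0}]}}

```text
time: 13.0
tcp_pos: [0.4371, -0.2479, 0.0095]
ee_rot: [0.915, 0.404, -0.002, -0.002]
force: [0.3, 0.2, -0.1]
finger_gap: 0.091
grip_force: 0.0
```

Request:
{"name": "move_arm", "arguments": {"deltas": [{"xyz": [0,0,0],"turn": 0},{"xyz": [0,0,0],"turn": 0},{"xyz": [0,0,0],"turn": 0},{"xyz": [0,0,0],"turn": 0},{"xyz": [0,0,0],"turn": 0}], "grip": 50}}

```text
time: 13.5
tcp_pos: [0.4399, -0.251, 0.0133]
ee_rot: [0.915, 0.403, 0.001, 0.001]
force: [0.3, 3.4, 9.0]
finger_gap: 0.0646
grip_force: 14.9
```

Request:
{"name": "move_arm", "arguments": {"deltas": [{"xyz": [0,0,0],"turn": 0},{"xyz": [0,0,25],"turn": 0},{"xyz": [0,0,60],"turn": 0},{"xyz": [0,0,95],"turn": 0},{"xyz": [-4,45,95],"turn": 0}]}}

```text
time: 14.0
tcp_pos: [0.4397, -0.21, 0.1122]
ee_rot: [0.916, 0.402, 0.003, 0.005]
force: [1.1, 0.9, -1.6]
finger_gap: 0.0647
grip_force: 14.9
```

Request:
{"name": "move_arm", "arguments": {"deltas": [{"xyz": [-4,45,0],"turn": 0},{"xyz": [-8,90,0],"turn": 0},{"xyz": [-12,135,0],"turn": 0},{"xyz": [-16,180,0],"turn": 0},{"xyz": [-20,225,0],"turn": 0}]}}

```text
time: 14.5
tcp_pos: [0.4149, 0.0209, 0.1078]
ee_rot: [0.915, 0.403, 0.001, 0.0]
force: [0.3, -0.0, -0.9]
finger_gap: 0.0645
grip_force: 14.9
```

Request:
{"name": "move_arm", "arguments": {"deltas": [{"xyz": [-4,45,0],"turn": 0},{"xyz": [-8,90,0],"turn": 0},{"xyz": [-12,135,0],"turn": 0},{"xyz": [-16,180,0],"turn": 0},{"xyz": [-20,225,0],"turn": 0}]}}

```text
time: 15.0
tcp_pos: [0.3948, 0.2463, 0.1078]
ee_rot: [0.915, 0.403, 0.001, -0.0]
force: [1.7, 0.1, -0.8]
finger_gap: 0.0646
grip_force: 14.9
```

Request:
{"name": "move_arm", "arguments": {"deltas": [{"xyz": [-2,46,-25],"turn": 0},{"xyz": [-2,46,-30],"turn": 0},{"xyz": [-2,46,-30],"turn": 0},{"xyz": [-2,46,-30],"turn": 0},{"xyz": [-2,46,-30],"turn": 0}]}}

```text
time: 15.5
tcp_pos: [0.3934, 0.2893, 0.0777]
ee_rot: [0.915, 0.403, 0.0, -0.0]
force: [-0.1, 0.7, -0.1]
finger_gap: 0.0649
grip_force: 14.9
```

Request:
{"name": "move_arm", "arguments": {"deltas": [{"xyz": [0,0,0],"turn": 0},{"xyz": [0,0,0],"turn": 0},{"xyz": [0,0,0],"turn": 0},{"xyz": [0,0,0],"turn": 0},{"xyz": [0,0,50],"turn": 0}], "grip": 91}}

```text
time: 16.0
tcp_pos: [0.3898, 0.2878, 0.1228]
ee_rot: [0.915, 0.403, -0.005, 0.001]
force: [1.3, -0.3, -0.5]
finger_gap: 0.0908
grip_force: 0.0
```

```bash
python3 - <<'E'
from h import *
o,s,W=wr("w4")
P=W.reshape(-1,3);m=(P[:,2]>.008)&(P[:,2]<.055)&(abs(P[:,0]-.437)<.098)&(abs(P[:,1]-.331)<.085)
Q=P[m];H=np.zeros((36,42),np.uint8)
print(len(Q),np.percentile(Q[:,2],[5,25,50,75,95]))
E
```

```text
tcp [389.8 287.8 122.8] close ang -42.4 q [ 36.  15. 115.   0.  51.  79.] t 16.0 gap 90.8 F [ 1.3 -0.3 -0.5]
20851 [0.01416536 0.03408099 0.03518947 0.03594073 0.04828458]
```

View pics/w4.png

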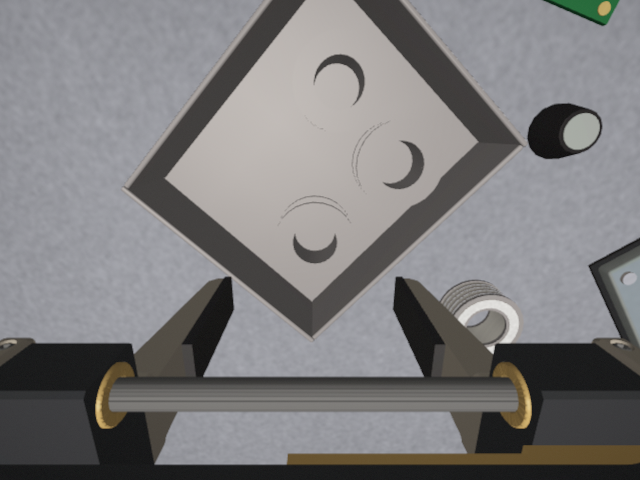

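Request:
{"name": "move_arm", "arguments": {"deltas": [{"xyz": [5.6,-47.3,0],"turn": 0},{"xyz": [11.2,-94.6,0],"turn": 0},{"xyz": [17,-142,0],"turn": 0},{"xyz": [22.5,-189,0],"turn": 0},{"xyz": [28,-236.5,0],"turn": 0}]}}

```text
time: 16.55
tcp_pos: [0.4213, 0.0522, 0.1275]
ee_rot: [0.915, 0.404, 0.001, 0.0]
force: [0.8, 0.2, -0.1]
finger_gap: 0.091
grip_force: 0.0
```

Request:
{"name": "move_arm", "arguments": {"deltas": [{"xyz": [5.6,-47.3,0],"turn": 0},{"xyz": [11.2,-94.6,0],"turn": 0},{"xyz": [17,-142,0],"turn": 0},{"xyz": [22.5,-189,0],"turn": 0},{"xyz": [28,-236.5,0],"turn": 0}]}}

```text
time: 17.05
tcp_pos: [0.4492, -0.1849, 0.1274]
ee_rot: [0.915, 0.403, 0.0, 0.0]
force: [1.0, 0.9, 0.2]
finger_gap: 0.091
grip_force: 0.0
```

Request:
{"name": "move_arm", "arguments": {"deltas": [{"xyz": [5.6,-47.3,0],"turn": 0},{"xyz": [11.2,-94.6,0],"turn": 0},{"xyz": [17,-142,0],"turn": 0},{"xyz": [22.5,-189,0],"turn": 0},{"xyz": [28,-236.5,0],"turn": 0}]}}

```text
time: 17.55
tcp_pos: [0.477, -0.4214, 0.1272]
ee_rot: [0.915, 0.403, 0.0, 0.0]
force: [-0.6, 0.2, -1.0]
finger_gap: 0.0911
grip_force: 0.0
```

```bash
python3 - <<'E'
from h import *
o,s,W=wr("w5")
print("e4");fit(W,(475,-422),.024,.04)
print("k2");fit(W,(581,-368),.05,.065,.03)
E
```

```text
tcp [ 477.  -421.4  127.2] close ang -42.5 q [-42.  26.  96.   0.  57.   1.] t 17.6 gap 91.1 F [-0.6  0.2 -1. ]
e4
3407 [ 474.3 -422.1] 33.1 mean [ 474.9 -421.3   31.2] ang 47 zmed/max 31.3 33.7
k2
1444 [ 580.9 -367.7] 22.2 mean [ 580.5 -367.8   56.9] ang 164 zmed/max 57.0 60.0
```

The wrist view shows three reels in the bin, with bores at (340,85), (400,165) and (315,240). Next is e4.

Request:
{"name": "move_arm", "arguments": {"deltas": [{"xyz": [-2,-0.5,-30],"turn": 0},{"xyz": [-2.5,-0.7,-60],"turn": 0},{"xyz": [-2.5,-0.7,-90],"turn": 0},{"xyz": [-2.5,-0.7,-116],"turn": 0},{"xyz": [-2.5,-0.7,-116],"turn": 0}]}}

```text
time: 18.1
tcp_pos: [0.4725, -0.4179, 0.0078]
ee_rot: [0.915, 0.403, -0.001, -0.003]
force: [0.5, -0.8, -0.9]
finger_gap: 0.0907
grip_force: 0.0
```

Request:
{"name": "move_arm", "arguments": {"deltas": [{"xyz": [0,0,0],"turn": 0},{"xyz": [0,0,0],"turn": 0},{"xyz": [0,0,0],"turn": 0},{"xyz": [0,0,0],"turn": 0},{"xyz": [0,0,0],"turn": 0}], "grip": 50}}

```text
time: 18.6
tcp_pos: [0.4754, -0.4206, 0.0127]
ee_rot: [0.915, 0.403, 0.001, 0.001]
force: [-0.0, -0.4, 8.2]
finger_gap: 0.0666
grip_force: 15.0
```

Request:
{"name": "move_arm", "arguments": {"deltas": [{"xyz": [0,0,0],"turn": 0},{"xyz": [0,0,30],"turn": 0},{"xyz": [0,0,65],"turn": 0},{"xyz": [0,0,95],"turn": 0},{"xyz": [-5,46,95],"turn": 0}]}}

```text
time: 19.1
tcp_pos: [0.4733, -0.3794, 0.1114]
ee_rot: [0.916, 0.402, 0.002, 0.006]
force: [2.0, 0.4, -1.7]
finger_gap: 0.0668
grip_force: 15.0
```

Request:
{"name": "move_arm", "arguments": {"deltas": [{"xyz": [-4.9,46.6,0],"turn": 0},{"xyz": [-9.8,93,0],"turn": 0},{"xyz": [-14.7,140,0],"turn": 0},{"xyz": [-19.6,186,0],"turn": 0},{"xyz": [-24.5,233,0],"turn": 0}]}}

```text
time: 19.6
tcp_pos: [0.4448, -0.1394, 0.1067]
ee_rot: [0.915, 0.403, 0.0, 0.0]
force: [1.4, 0.4, -1.2]
finger_gap: 0.0669
grip_force: 15.0
```

Request:
{"name": "move_arm", "arguments": {"deltas": [{"xyz": [-4.9,46.6,0],"turn": 0},{"xyz": [-9.8,93,0],"turn": 0},{"xyz": [-14.7,140,0],"turn": 0},{"xyz": [-19.6,186,0],"turn": 0},{"xyz": [-24.5,233,0],"turn": 0}]}}

```text
time: 20.1
tcp_pos: [0.4203, 0.0939, 0.1067]
ee_rot: [0.915, 0.403, 0.001, 0.0]
force: [1.2, 0.6, -0.4]
finger_gap: 0.0665
grip_force: 15.0
```

Request:
{"name": "move_arm", "arguments": {"deltas": [{"xyz": [-4.9,46.6,0],"turn": 0},{"xyz": [-9.8,93,0],"turn": 0},{"xyz": [-14.7,140,0],"turn": 0},{"xyz": [-19.6,186,0],"turn": 0},{"xyz": [-24.5,233,0],"turn": 0}]}}

```text
time: 20.6
tcp_pos: [0.3956, 0.3272, 0.1067]
ee_rot: [0.915, 0.403, 0.001, -0.0]
force: [0.4, -0.1, 0.2]
finger_gap: 0.0663
grip_force: 15.0
```

Request:
{"name": "move_arm", "arguments": {"deltas": [{"xyz": [-2,44,-15],"turn": 0},{"xyz": [-2,44,-30],"turn": 0},{"xyz": [-2,44,-30],"turn": 0},{"xyz": [-2,44,-30],"turn": 0},{"xyz": [-2,44,-30],"turn": 0}]}}

```text
time: 21.1
tcp_pos: [0.3944, 0.3685, 0.0769]
ee_rot: [0.915, 0.403, 0.0, -0.0]
force: [-0.2, -0.0, -0.0]
finger_gap: 0.0664
grip_force: 15.0
```

Request:
{"name": "move_arm", "arguments": {"deltas": [{"xyz": [0,0,0],"turn": 0},{"xyz": [0,0,0],"turn": 0},{"xyz": [0,0,0],"turn": 0},{"xyz": [0,0,0],"turn": 0},{"xyz": [0,0,50],"turn": 0}], "grip": 91}}

```text
time: 21.6
tcp_pos: [0.391, 0.3662, 0.1215]
ee_rot: [0.915, 0.403, -0.005, 0.002]
force: [-0.3, 0.1, -0.2]
finger_gap: 0.0909
grip_force: 0.0
```

Request:
{"name": "move_arm", "arguments": {"deltas": [{"xyz": [6,-24.4,0],"turn": 6.8},{"xyz": [12,-49,0],"turn": 13.6},{"xyz": [18,-73,0],"turn": 20.4},{"xyz": [24,-98,0],"turn": 27.2},{"xyz": [30,-122,0],"turn": 34}]}}

```text
time: 22.1
tcp_pos: [0.4242, 0.2461, 0.1262]
ee_rot: [0.756, 0.655, 0.0, 0.0]
force: [0.1, -0.2, -0.5]
finger_gap: 0.0911
grip_force: 0.0
```

Request:
{"name": "move_arm", "arguments": {"deltas": [{"xyz": [6,-24.4,0],"turn": 6.8},{"xyz": [12,-49,0],"turn": 13.6},{"xyz": [18,-73,0],"turn": 20.4},{"xyz": [24,-98,0],"turn": 27.2},{"xyz": [30,-122,0],"turn": 34}]}}

```text
time: 22.6
tcp_pos: [0.4542, 0.124, 0.1262]
ee_rot: [0.531, 0.847, 0.0, 0.0]
force: [0.7, 1.0, 0.8]
finger_gap: 0.0913
grip_force: 0.0
```

Request:
{"name": "move_arm", "arguments": {"deltas": [{"xyz": [0,0,0],"turn": 0},{"xyz": [0,0,0],"turn": 0},{"xyz": [0,0,0],"turn": 0},{"xyz": [0,0,0],"turn": 0},{"xyz": [0,0,0],"turn": 0}]}}

```text
time: 23.1
tcp_pos: [0.4539, 0.1258, 0.1261]
ee_rot: [0.533, 0.846, 0.0, -0.0]
force: [-0.6, -0.5, 0.1]
finger_gap: 0.0911
grip_force: 0.0
```

```bash
python3 - <<'E'
from h import *
o,s,W=wr("w6")
print("n1");fit(W,(452,122),.024,.04)
print("tipL");fit(W,(613,6),.068,.08,.025)
E
```

```text
tcp [453.9 125.8 126.1] close ang 25.6 q [ 15.  13. 117.   0.  50. -10.] t 23.1 gap 91.1 F [-0.6 -0.5  0.1]
n1
3446 [450.7 124.4] 33.1 mean [450.3 125.3  31.4] ang 114 zmed/max 31.6 34.1
tipL
513 [612.6   6.4] 15.9 mean [609.6   9.8  71.5] ang 34 zmed/max 72.0 75.2
```

Request:
{"name": "move_arm", "arguments": {"deltas": [{"xyz": [-2,-1,-30],"turn": 0},{"xyz": [-3.2,-1.4,-60],"turn": 0},{"xyz": [-3.2,-1.4,-90],"turn": 0},{"xyz": [-3.2,-1.4,-114],"turn": 0},{"xyz": [-3.2,-1.4,-114],"turn": 0}]}}

```text
time: 23.65
tcp_pos: [0.4487, 0.1234, 0.0097]
ee_rot: [0.533, 0.846, -0.002, -0.002]
force: [0.2, 0.1, -0.8]
finger_gap: 0.0911
grip_force: 0.0
```

Request:
{"name": "move_arm", "arguments": {"deltas": [{"xyz": [0,0,0],"turn": 0},{"xyz": [0,0,0],"turn": 0},{"xyz": [0,0,0],"turn": 0},{"xyz": [0,0,0],"turn": 0},{"xyz": [0,0,0],"turn": 0}], "grip": 50, "grip_force": 30}}

```text
time: 24.15
tcp_pos: [0.4513, 0.1238, 0.0132]
ee_rot: [0.533, 0.846, 0.0, 0.0]
force: [-1.9, -0.0, 8.2]
finger_gap: 0.0663
grip_force: 30.0
```

Request:
{"name": "move_arm", "arguments": {"deltas": [{"xyz": [0,0,0],"turn": 0},{"xyz": [0,0,0],"turn": 0},{"xyz": [0,0,35],"turn": 0},{"xyz": [0,0,70],"turn": 0},{"xyz": [0,0,110],"turn": 0}]}}

```text
time: 24.65
tcp_pos: [0.45, 0.1235, 0.1232]
ee_rot: [0.533, 0.846, -0.0, -0.0]
force: [0.6, 0.1, -2.9]
finger_gap: 0.066
grip_force: 30.0
```

Request:
{"name": "move_arm", "arguments": {"deltas": [{"xyz": [32.5,-23.7,10],"turn": 0},{"xyz": [65,-47.5,20],"turn": 0},{"xyz": [97.5,-71,20],"turn": 0},{"xyz": [130,-95,20],"turn": 0},{"xyz": [162.5,-118.7,20],"turn": 0}]}}

```text
time: 25.15
tcp_pos: [0.6144, 0.0038, 0.1426]
ee_rot: [0.533, 0.846, 0.0, 0.0]
force: [0.2, -0.3, -2.9]
finger_gap: 0.0658
grip_force: 30.0
```

Request:
{"name": "move_arm", "arguments": {"deltas": [{"xyz": [0,0,0],"turn": 0},{"xyz": [0,0,0],"turn": 0},{"xyz": [0,0,0],"turn": 0},{"xyz": [0,0,0],"turn": 0},{"xyz": [0,0,0],"turn": 0}]}}

```text
time: 25.65
tcp_pos: [0.6127, 0.0057, 0.1423]
ee_rot: [0.533, 0.846, -0.0, -0.0]
force: [-0.0, -0.4, -2.9]
finger_gap: 0.0657
grip_force: 30.0
```

```bash
python3 - <<'E'
from h import *
o,s,W=wr("w7")
t=o["tcp_pos"]
P=W.reshape(-1,3);Q=P[np.hypot(*(P[:,:2]-t[:2]).T)<.03];print(np.round(np.percentile(Q[:,2]-t[2],[2,10,30,50,70,90]),3))
z=t[2]+.021
for lo,hi,r in ((.015,.026,.031),(.015,.026,.036)): fit(W,t[:2]*1000,t[2]+lo,t[2]+hi,r)
print("tip");fit(W,(613,6),.068,.08,.025)
E
```

```text
tcp [612.7   5.7 142.3] close ang 25.6 q [  0.  23.  99.   0.  58. -25.] t 25.6 gap 65.7 F [-0.  -0.4 -2.9]
[-0.127 -0.007  0.018  0.1    0.106  0.122]
7166 [612.7   5.7] 31.0 mean [611.9   6.4 160.5] ang 122 zmed/max 160.6 162.7
9045 [612.5   6.1] 35.8 mean [612.3   8.4 160.6] ang 23 zmed/max 160.5 168.2
tip
  avg = a.mean(axis, **keepdims_kw)
  ret = um.true_divide(
h.py:25: RuntimeWarning: Degrees of freedom <= 0 for slice
  l,V=np.linalg.eigh(np.cov(Q[:,:2].T))
  c *= np.true_divide(1, fact)
  c *= np.true_divide(1, fact)
h.py:26: RuntimeWarning: Mean of empty slice.
  print(len(Q),*mec(Q[:,:2]),"mean",np.round(Q.mean(0)*1000,1),"ang",round(np.degrees(np.arctan2(V[1,1],V[0,1]))%180),"zmed/max",np.round(np.median(Q[:,2])*1000,1),round(Q[:,2].max()*1000,1))
Traceback (most recent call last):
  File "h.py", line 26, in fit
    print(len(Q),*mec(Q[:,:2]),"mean",np.round(Q.mean(0)*1000,1),"ang",round(np.degrees(np.arctan2(V[1,1],V[0,1]))%180),"zmed/max",np.round(np.median(Q[:,2])*1000,1),round(Q[:,2].max()*1000,1))
                                                                       ~~~~~^^^^^^^^^^^^^^^^^^^^^^^^^^^^^^^^^^^^^^^^^^^
ValueError: cannot convert float NaN to integer
```

View pics/w7.png

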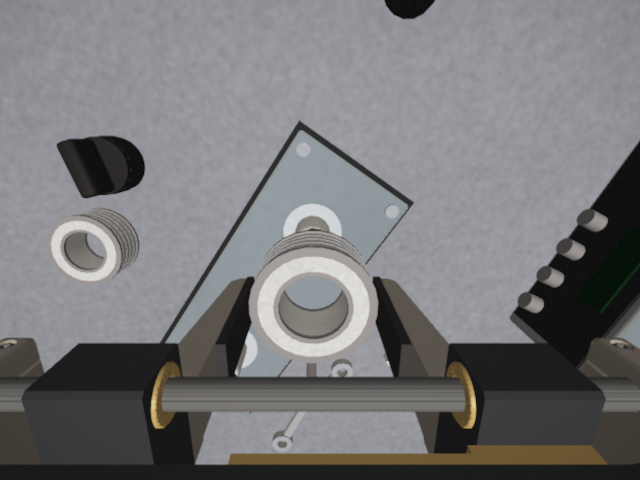

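The reel is centred in the grip at (312,303). Lower in stages, watching the force.

Request:
{"name": "move_arm", "arguments": {"deltas": [{"xyz": [0.3,0,-20],"turn": 0},{"xyz": [0.3,0,-40],"turn": 0},{"xyz": [0.3,0,-50],"turn": 0},{"xyz": [0.3,0,-57],"turn": 0},{"xyz": [0.3,0,-62],"turn": 0}]}}

```text
time: 26.2
tcp_pos: [0.6137, 0.0051, 0.0799]
ee_rot: [0.533, 0.846, -0.0, -0.0]
force: [-0.3, -0.2, -3.5]
finger_gap: 0.0655
grip_force: 30.0
```

Request:
{"name": "move_arm", "arguments": {"deltas": [{"xyz": [0,0,-4],"turn": 0},{"xyz": [0,0,-8],"turn": 0},{"xyz": [0,0,-8],"turn": 0},{"xyz": [0,0,-8],"turn": 0},{"xyz": [0,0,-8],"turn": 0}]}}

```text
time: 26.7
tcp_pos: [0.6139, 0.005, 0.0724]
ee_rot: [0.533, 0.846, 0.0, 0.0]
force: [0.8, -0.4, -4.1]
finger_gap: 0.0657
grip_force: 30.0
```

Request:
{"name": "move_arm", "arguments": {"deltas": [{"xyz": [0,0,-4],"turn": 0},{"xyz": [0,0,-8],"turn": 0},{"xyz": [0,0,-12],"turn": 0},{"xyz": [0,0,-15],"turn": 0},{"xyz": [0,0,-15],"turn": 0}]}}

```text
time: 27.2
tcp_pos: [0.6132, 0.005, 0.0564]
ee_rot: [0.533, 0.846, -0.0, -0.0]
force: [0.0, 0.8, -3.7]
finger_gap: 0.0659
grip_force: 30.0
```

Request:
{"name": "move_arm", "arguments": {"deltas": [{"xyz": [0,0,-5],"turn": 0},{"xyz": [0,0,-10],"turn": 0},{"xyz": [0,0,-15],"turn": 0},{"xyz": [0,0,-18],"turn": 0},{"xyz": [0,0,-18],"turn": 0}]}}

```text
time: 27.7
tcp_pos: [0.6133, 0.005, 0.0384]
ee_rot: [0.533, 0.846, -0.0, -0.0]
force: [-0.3, 0.3, -1.7]
finger_gap: 0.0658
grip_force: 30.0
```

Request:
{"name": "move_arm", "arguments": {"deltas": [{"xyz": [0,0,-3],"turn": 0},{"xyz": [0,0,-6],"turn": 0},{"xyz": [0,0,-7],"turn": 0},{"xyz": [0,0,-7],"turn": 0},{"xyz": [0,0,-7],"turn": 0}]}}

```text
time: 28.2
tcp_pos: [0.6137, 0.005, 0.0321]
ee_rot: [0.533, 0.846, 0.0, 0.0]
force: [-0.1, -0.0, -3.7]
finger_gap: 0.0656
grip_force: 30.0
```

Request:
{"name": "move_arm", "arguments": {"deltas": [{"xyz": [0,0,0],"turn": 0},{"xyz": [0,0,0],"turn": 0},{"xyz": [0,0,0],"turn": 0},{"xyz": [0,0,0],"turn": 0},{"xyz": [0,0,0],"turn": 0}], "grip": 91}}

```text
time: 28.7
tcp_pos: [0.6138, 0.005, 0.0322]
ee_rot: [0.533, 0.846, 0.0, 0.0]
force: [-0.8, -0.0, 0.3]
finger_gap: 0.0911
grip_force: 0.0
```

Request:
{"name": "move_arm", "arguments": {"deltas": [{"xyz": [0,0,30],"turn": 0},{"xyz": [0,0,60],"turn": 0},{"xyz": [0,0,90],"turn": 0},{"xyz": [0,0,120],"turn": 0},{"xyz": [0,0,143],"turn": 0}]}}

```text
time: 29.2
tcp_pos: [0.6141, 0.005, 0.1772]
ee_rot: [0.533, 0.846, 0.0, 0.001]
force: [1.3, -0.6, -0.1]
finger_gap: 0.0907
grip_force: 0.0
```

Request:
{"name": "move_arm", "arguments": {"deltas": [{"xyz": [0,0,0],"turn": 0},{"xyz": [0,0,0],"turn": 0},{"xyz": [0,0,0],"turn": 0},{"xyz": [0,0,0],"turn": 0},{"xyz": [0,0,0],"turn": 0}]}}

```text
time: 29.7
tcp_pos: [0.6131, 0.005, 0.1739]
ee_rot: [0.533, 0.846, -0.0, -0.001]
force: [-0.6, -0.3, -0.6]
finger_gap: 0.0914
grip_force: 0.0
```

```bash
python3 - <<'E'
from h import *
o,s,W=wr("w8")
print("n1");fit(W,(613,6),.040,.055)
print("tip");fit(W,(613,6),.068,.08,.025)
print("k1");fit(W,(425,-20),.05,.065,.03)
print("n2");fit(W,(422,-126),.024,.04)
E
```

```text
tcp [613.1   5.  173.9] close ang 25.6 q [  0.  22.  97.   0.  61. -25.] t 29.7 gap 91.4 F [-0.6 -0.3 -0.6]
n1
2754 [614.6   6.2] 33.1 mean [613.3   8.8  47.7] ang 173 zmed/max 47.6 54.5
tip
692 [612.9   5.9] 15.3 mean [612.7   6.8  71.9] ang 163 zmed/max 72.6 75.8
k1
1023 [426.1 -16.3] 22.1 mean [427.4 -14.8  56.1] ang 131 zmed/max 56.7 59.1
n2
1418 [433.4 -97.7] 32.7 mean [ 428.1 -107.6   31. ] ang 156 zmed/max 31.4 33.4
```

Request:
{"name": "move_arm", "arguments": {"deltas": [{"xyz": [-18,-10,0],"turn": -6.8},{"xyz": [-36,-20,0],"turn": -13.6},{"xyz": [-54,-31,0],"turn": -20.4},{"xyz": [-72,-41,0],"turn": -27.2},{"xyz": [-90,-52,0],"turn": -34}]}}

```text
time: 30.25
tcp_pos: [0.5228, -0.0473, 0.1747]
ee_rot: [0.759, 0.651, -0.0, -0.0]
force: [-0.3, -0.4, 0.9]
finger_gap: 0.0908
grip_force: 0.0
```

Request:
{"name": "move_arm", "arguments": {"deltas": [{"xyz": [-18,-10,-10],"turn": -6.8},{"xyz": [-36,-20,-20],"turn": -13.6},{"xyz": [-54,-31,-30],"turn": -20.4},{"xyz": [-72,-41,-40],"turn": -27.2},{"xyz": [-90,-52,-48],"turn": -34}]}}

```text
time: 30.75
tcp_pos: [0.4327, -0.0992, 0.1264]
ee_rot: [0.916, 0.401, -0.0, -0.0]
force: [0.2, 0.5, 0.6]
finger_gap: 0.0908
grip_force: 0.0
```

Request:
{"name": "move_arm", "arguments": {"deltas": [{"xyz": [0,0,0],"turn": 0},{"xyz": [0,0,0],"turn": 0},{"xyz": [0,0,0],"turn": 0},{"xyz": [0,0,0],"turn": 0},{"xyz": [0,0,0],"turn": 0}]}}

```text
time: 31.25
tcp_pos: [0.4344, -0.0988, 0.1273]
ee_rot: [0.915, 0.404, 0.0, 0.0]
force: [-0.1, 1.0, 0.3]
finger_gap: 0.0911
grip_force: 0.0
```

```bash
python3 - <<'E'
from h import *
o,s,W=wr("w9")
print("n2");fit(W,(433,-98),.024,.04,.055)
print("tipR");fit(W,(591,-143.5),.070,.08,.025)
print("k1");fit(W,(426,-16),.05,.065,.03)
E
```

```text
tcp [434.4 -98.8 127.3] close ang -42.4 q [-13.  11. 120.   0.  50.  29.] t 31.2 gap 91.1 F [-0.1  1.   0.3]
n2
3441 [434.8 -94.9] 33.2 mean [435.5 -94.2  31.4] ang 47 zmed/max 31.5 34.2
tipR
967 [ 590.7 -142.1] 15.1 mean [ 589.7 -141.6   72.8] ang 64 zmed/max 73.1 75.5
k1
1217 [426.8 -16.8] 21.9 mean [427.2 -17.1  56.6] ang 131 zmed/max 56.9 59.0
```

n2 has been knocked to (434.8,-94.9). Pick it there and go to the right spindle.

Request:
{"name": "move_arm", "arguments": {"deltas": [{"xyz": [0.4,3.9,-30],"turn": 0},{"xyz": [0.4,3.9,-60],"turn": 0},{"xyz": [0.4,3.9,-90],"turn": 0},{"xyz": [0.4,3.9,-114],"turn": 0},{"xyz": [0.4,3.9,-114],"turn": 0}]}}

```text
time: 31.8
tcp_pos: [0.4322, -0.0945, 0.0108]
ee_rot: [0.915, 0.404, -0.002, -0.001]
force: [0.7, 1.1, -0.0]
finger_gap: 0.0907
grip_force: 0.0
```

Request:
{"name": "move_arm", "arguments": {"deltas": [{"xyz": [0,0,0],"turn": 0},{"xyz": [0,0,0],"turn": 0},{"xyz": [0,0,0],"turn": 0},{"xyz": [0,0,0],"turn": 0},{"xyz": [0,0,0],"turn": 0}], "grip": 50, "grip_force": 30}}

```text
time: 32.3
tcp_pos: [0.4347, -0.0952, 0.0142]
ee_rot: [0.915, 0.403, 0.001, 0.0]
force: [-0.7, 1.4, 8.1]
finger_gap: 0.0649
grip_force: 30.0
```

Request:
{"name": "move_arm", "arguments": {"deltas": [{"xyz": [0,0,0],"turn": 0},{"xyz": [0,0,0],"turn": 0},{"xyz": [0,0,35],"turn": 0},{"xyz": [0,0,70],"turn": 0},{"xyz": [0,0,110],"turn": 0}]}}

```text
time: 32.8
tcp_pos: [0.4331, -0.0949, 0.1241]
ee_rot: [0.915, 0.403, -0.001, -0.0]
force: [1.2, 0.5, -3.0]
finger_gap: 0.0651
grip_force: 30.0
```

Request:
{"name": "move_arm", "arguments": {"deltas": [{"xyz": [31.4,-9.7,0],"turn": 0},{"xyz": [62.7,-19.4,0],"turn": 0},{"xyz": [94,-29.2,0],"turn": 0},{"xyz": [125.4,-38.9,0],"turn": 0},{"xyz": [156.7,-48.6,0],"turn": 0}]}}

```text
time: 33.3
tcp_pos: [0.5917, -0.144, 0.1234]
ee_rot: [0.915, 0.403, -0.0, 0.0]
force: [0.4, -0.2, -3.3]
finger_gap: 0.0649
grip_force: 30.0
```

Request:
{"name": "move_arm", "arguments": {"deltas": [{"xyz": [0,0,0],"turn": 0},{"xyz": [0,0,0],"turn": 0},{"xyz": [0,0,-15],"turn": 0},{"xyz": [0,0,-28],"turn": 0},{"xyz": [0,0,-28],"turn": 0}]}}

```text
time: 33.8
tcp_pos: [0.5881, -0.143, 0.0924]
ee_rot: [0.915, 0.403, -0.002, -0.001]
force: [-0.6, -0.4, -3.2]
finger_gap: 0.0651
grip_force: 30.0
```

```bash
python3 - <<'E'
from h import *
o,s,W=wr("w10")
t=o["tcp_pos"];P=W.reshape(-1,3);Q=P[np.hypot(*(P[:,:2]-t[:2]).T)<.03];h=Q[:,2]-t[2];print("reel top rel",np.median(h[(h>.012)&(h<.026)]))
E
```

```text
tcp [ 588.1 -143.    92.4] close ang -42.4 q [-14.  27. 102.   0.  52.  29.] t 33.8 gap 65.1 F [-0.6 -0.4 -3.2]
reel top rel 0.017296275757257604
```

Request:
{"name": "move_arm", "arguments": {"deltas": [{"xyz": [0,0,0],"turn": 0},{"xyz": [0,0,0],"turn": 0},{"xyz": [0,0,0],"turn": 0},{"xyz": [0,0,0],"turn": 0},{"xyz": [0,0,0],"turn": 0}]}}

```text
time: 34.35
tcp_pos: [0.5909, -0.1437, 0.0953]
ee_rot: [0.915, 0.403, 0.0, 0.0]
force: [-0.2, -0.6, -2.7]
finger_gap: 0.065
grip_force: 30.0
```

Request:
{"name": "move_arm", "arguments": {"deltas": [{"xyz": [0,0,-4],"turn": 0},{"xyz": [0,0,-8],"turn": 0},{"xyz": [0,0,-12],"turn": 0},{"xyz": [0,0,-14],"turn": 0},{"xyz": [0,0,-14],"turn": 0}]}}

```text
time: 34.85
tcp_pos: [0.5904, -0.1436, 0.0805]
ee_rot: [0.915, 0.403, -0.0, -0.0]
force: [-0.1, -0.6, -3.3]
finger_gap: 0.0647
grip_force: 30.0
```

Request:
{"name": "move_arm", "arguments": {"deltas": [{"xyz": [0,0,-5],"turn": 0},{"xyz": [0,0,-10],"turn": 0},{"xyz": [0,0,-14],"turn": 0},{"xyz": [0,0,-17],"turn": 0},{"xyz": [0,0,-17],"turn": 0}]}}

```text
time: 35.35
tcp_pos: [0.5904, -0.1436, 0.0635]
ee_rot: [0.915, 0.403, -0.0, -0.0]
force: [-0.8, -1.0, -2.3]
finger_gap: 0.0649
grip_force: 30.0
```

Request:
{"name": "move_arm", "arguments": {"deltas": [{"xyz": [0,0,-5],"turn": 0},{"xyz": [0,0,-10],"turn": 0},{"xyz": [0,0,-14],"turn": 0},{"xyz": [0,0,-17],"turn": 0},{"xyz": [0,0,-17],"turn": 0}]}}

```text
time: 35.85
tcp_pos: [0.5904, -0.1436, 0.0465]
ee_rot: [0.915, 0.403, -0.0, -0.0]
force: [-0.0, -0.5, -2.6]
finger_gap: 0.0651
grip_force: 30.0
```

Request:
{"name": "move_arm", "arguments": {"deltas": [{"xyz": [0,0,-5],"turn": 0},{"xyz": [0,0,-10],"turn": 0},{"xyz": [0,0,-13],"turn": 0},{"xyz": [0,0,-13],"turn": 0},{"xyz": [0,0,-13],"turn": 0}]}}

```text
time: 36.35
tcp_pos: [0.5907, -0.1437, 0.034]
ee_rot: [0.915, 0.403, -0.0, -0.0]
force: [-0.7, 0.3, -2.9]
finger_gap: 0.0648
grip_force: 30.0
```

Request:
{"name": "move_arm", "arguments": {"deltas": [{"xyz": [0,0,0],"turn": 0},{"xyz": [0,0,0],"turn": 0},{"xyz": [0,0,0],"turn": 0},{"xyz": [0,0,0],"turn": 0},{"xyz": [0,0,0],"turn": 0}], "grip": 91}}

```text
time: 36.85
tcp_pos: [0.5909, -0.1437, 0.0343]
ee_rot: [0.915, 0.403, 0.0, 0.0]
force: [0.4, -0.5, -0.1]
finger_gap: 0.0911
grip_force: 0.0
```

Request:
{"name": "move_arm", "arguments": {"deltas": [{"xyz": [0,0,30],"turn": 0},{"xyz": [0,0,60],"turn": 0},{"xyz": [0,0,90],"turn": 0},{"xyz": [0,0,120],"turn": 0},{"xyz": [0,0,139],"turn": 0}]}}

```text
time: 37.35
tcp_pos: [0.5916, -0.1439, 0.1756]
ee_rot: [0.915, 0.403, 0.001, 0.001]
force: [-0.6, 0.8, 0.3]
finger_gap: 0.0914
grip_force: 0.0
```

Request:
{"name": "move_arm", "arguments": {"deltas": [{"xyz": [0,0,0],"turn": 0},{"xyz": [0,0,0],"turn": 0},{"xyz": [0,0,0],"turn": 0},{"xyz": [0,0,0],"turn": 0},{"xyz": [0,0,0],"turn": 0}]}}

```text
time: 37.85
tcp_pos: [0.5903, -0.1435, 0.172]
ee_rot: [0.915, 0.403, -0.001, -0.001]
force: [0.4, -0.4, 0.2]
finger_gap: 0.0911
grip_force: 0.0
```

```bash
python3 - <<'E'
from h import *
o,s,W=wr("w11")
print("n2");fit(W,(591,-143),.040,.055)
print("tip");fit(W,(591,-143),.070,.08,.025)
E
```

```text
tcp [ 590.3 -143.5  172. ] close ang -42.4 q [-14.  21.  98.   0.  61.  29.] t 37.9 gap 91.1 F [ 0.4 -0.4  0.2]
n2
2786 [ 591.6 -144.3] 33.1 mean [ 593.8 -142.3   47.6] ang 113 zmed/max 47.5 54.9
tip
534 [ 590.7 -143.6] 14.7 mean [ 591.7 -142.4   72.8] ang 114 zmed/max 73.0 75.0
```

Request:
{"name": "move_arm", "arguments": {"deltas": [{"xyz": [-16.4,12.7,0],"turn": 8.3},{"xyz": [-32.8,25.4,0],"turn": 16.6},{"xyz": [-49.2,38,0],"turn": 24.9},{"xyz": [-65.6,51,0],"turn": 33.2},{"xyz": [-82,63.5,0],"turn": 41.7}]}}

```text
time: 38.4
tcp_pos: [0.508, -0.0797, 0.1728]
ee_rot: [0.71, 0.705, -0.0, -0.0]
force: [0.0, -0.1, -0.2]
finger_gap: 0.0906
grip_force: 0.0
```

Request:
{"name": "move_arm", "arguments": {"deltas": [{"xyz": [-16.4,12.7,-5],"turn": 8.3},{"xyz": [-32.8,25.4,-10],"turn": 16.6},{"xyz": [-49.2,38,-15],"turn": 24.9},{"xyz": [-65.6,51,-18],"turn": 33.2},{"xyz": [-82,63.5,-18],"turn": 41.7}]}}

```text
time: 38.9
tcp_pos: [0.4257, -0.0162, 0.1545]
ee_rot: [0.412, 0.911, -0.0, -0.0]
force: [-0.6, 0.9, -0.1]
finger_gap: 0.0914
grip_force: 0.0
```

Request:
{"name": "move_arm", "arguments": {"deltas": [{"xyz": [0,0,0],"turn": 0},{"xyz": [0,0,0],"turn": 0},{"xyz": [0,0,0],"turn": 0},{"xyz": [0,0,0],"turn": 0},{"xyz": [0,0,0],"turn": 0}]}}

```text
time: 39.4
tcp_pos: [0.4272, -0.017, 0.1551]
ee_rot: [0.416, 0.91, -0.0, 0.0]
force: [-0.7, 0.2, -0.3]
finger_gap: 0.0912
grip_force: 0.0
```

```bash
python3 - <<'E'
from h import *
o,s,W=wr("w12")
print("k1 wing");fit(W,(427,-17),.05,.065,.03)
print("k1 shoulder");fit(W,(427,-17),.02,.065,.04)
print("tipL");fit(W,(613,6),.070,.08,.025)
E
```

```text
tcp [427.2 -17.  155.1] close ang 40.9 q [ -2.   7. 120.  -0.  53. -43.] t 39.4 gap 91.2 F [-0.7  0.2 -0.3]
k1 wing
804 [425.4 -16.1] 21.9 mean [424.6 -15.1  56.9] ang 131 zmed/max 57.1 59.4
k1 shoulder
2263 [425.5 -15.7] 24.5 mean [424.  -14.1  39.3] ang 135 zmed/max 29.9 59.4
tipL
44 [608.2  14. ] 5.2 mean [608.1  14.5  72. ] ang 1 zmed/max 72.0 74.3
```

Request:
{"name": "move_arm", "arguments": {"deltas": [{"xyz": [-1.7,1,-30],"turn": 0},{"xyz": [-1.7,1,-60],"turn": 0},{"xyz": [-1.7,1,-90],"turn": 0},{"xyz": [-1.7,1,-110],"turn": 0},{"xyz": [-1.7,1,-118],"turn": 0}], "grip": 50}}

```text
time: 39.95
tcp_pos: [0.424, -0.0158, 0.0354]
ee_rot: [0.415, 0.91, -0.001, -0.001]
force: [-0.3, 0.2, 0.4]
finger_gap: 0.0529
grip_force: 0.0
```

Request:
{"name": "move_arm", "arguments": {"deltas": [{"xyz": [0,0,0],"turn": 0},{"xyz": [0,0,0],"turn": 0},{"xyz": [0,0,0],"turn": 0},{"xyz": [0,0,0],"turn": 0},{"xyz": [0,0,0],"turn": 0}]}}

```text
time: 40.45
tcp_pos: [0.4256, -0.0157, 0.0377]
ee_rot: [0.415, 0.91, 0.0, 0.001]
force: [0.1, 0.0, 0.6]
finger_gap: 0.0502
grip_force: 0.0
```

Request:
{"name": "move_arm", "arguments": {"deltas": [{"xyz": [0,0,0],"turn": 0},{"xyz": [0,0,0],"turn": 0},{"xyz": [0,0,0],"turn": 0},{"xyz": [0,0,0],"turn": 0},{"xyz": [0,0,0],"turn": 0}], "grip": 5, "grip_force": 25}}

```text
time: 40.95
tcp_pos: [0.425, -0.0157, 0.037]
ee_rot: [0.415, 0.91, -0.0, -0.0]
force: [-0.1, 0.4, -1.8]
finger_gap: 0.014
grip_force: 25.0
```

Request:
{"name": "move_arm", "arguments": {"deltas": [{"xyz": [0,0,0],"turn": 0},{"xyz": [0,0,0],"turn": 0},{"xyz": [0,0,0],"turn": 0},{"xyz": [0,0,0],"turn": 0},{"xyz": [0,0,0],"turn": 0}]}}

```text
time: 41.45
tcp_pos: [0.4251, -0.0157, 0.0371]
ee_rot: [0.415, 0.91, 0.0, -0.0]
force: [-0.2, 1.7, -0.8]
finger_gap: 0.0138
grip_force: 25.0
```

Request:
{"name": "move_arm", "arguments": {"deltas": [{"xyz": [0,0,25],"turn": 0},{"xyz": [0,0,55],"turn": 0},{"xyz": [0,0,85],"turn": 0},{"xyz": [0,0,108],"turn": 0},{"xyz": [0,0,108],"turn": 0}]}}

```text
time: 41.95
tcp_pos: [0.4271, -0.0158, 0.1477]
ee_rot: [0.415, 0.91, 0.001, 0.002]
force: [0.1, 0.5, -0.9]
finger_gap: 0.0138
grip_force: 25.0
```

Request:
{"name": "move_arm", "arguments": {"deltas": [{"xyz": [12.5,1.4,0],"turn": -6.7},{"xyz": [25,2.8,0],"turn": -13.4},{"xyz": [37.5,4.2,0],"turn": -20.1},{"xyz": [50,5.6,0],"turn": -26.8},{"xyz": [62.7,7.1,0],"turn": -33.7}]}}

```text
time: 42.45
tcp_pos: [0.4875, -0.0085, 0.1437]
ee_rot: [0.663, 0.749, -0.001, -0.001]
force: [0.2, 0.8, -1.0]
finger_gap: 0.0138
grip_force: 25.0
```

Request:
{"name": "move_arm", "arguments": {"deltas": [{"xyz": [12.5,1.4,0],"turn": -6.7},{"xyz": [25,2.8,0],"turn": -13.4},{"xyz": [37.5,4.2,0],"turn": -20.1},{"xyz": [50,5.6,0],"turn": -26.8},{"xyz": [62.7,7.1,0],"turn": -33.7}]}}

```text
time: 42.95
tcp_pos: [0.5502, -0.0014, 0.1434]
ee_rot: [0.851, 0.525, -0.001, -0.001]
force: [0.2, -0.8, -0.4]
finger_gap: 0.0138
grip_force: 25.0
```

Request:
{"name": "move_arm", "arguments": {"deltas": [{"xyz": [12.5,1.4,0],"turn": -6.7},{"xyz": [25,2.8,0],"turn": -13.4},{"xyz": [37.5,4.2,0],"turn": -20.1},{"xyz": [50,5.6,0],"turn": -26.8},{"xyz": [62.7,7.1,0],"turn": -33.7}]}}

```text
time: 43.45
tcp_pos: [0.6129, 0.0057, 0.1432]
ee_rot: [0.967, 0.255, -0.001, -0.0]
force: [0.5, 1.2, -1.1]
finger_gap: 0.0136
grip_force: 25.0
```

Request:
{"name": "move_arm", "arguments": {"deltas": [{"xyz": [0,0,0],"turn": 0},{"xyz": [0,0,0],"turn": 0},{"xyz": [0,0,0],"turn": 0},{"xyz": [0,0,0],"turn": 0},{"xyz": [0,0,0],"turn": 0}]}}

```text
time: 43.95
tcp_pos: [0.6128, 0.0056, 0.1451]
ee_rot: [0.966, 0.258, -0.0, -0.0]
force: [-0.1, 0.3, -0.6]
finger_gap: 0.0137
grip_force: 25.0
```

```bash
python3 - <<'E'
from h import *
o,s,W=wr("w13")
t=o["tcp_pos"];
print("cap");fit(W,t[:2]*1000,t[2]-.012,t[2]-.002,.03)
print("wing");fit(W,t[:2]*1000,t[2]+.015,t[2]+.026,.03)
print("tip");fit(W,(613,6),.060,.08,.03)
E
```

```text
tcp [612.8   5.6 145.1] close ang -60.1 q [ 0. 23. 99. -0. 58. 60.] t 44.0 gap 13.7 F [-0.1  0.3 -0.6]
cap
1339 [614.3   5.8] 24.0 mean [625.5  12.5 137.3] ang 120 zmed/max 137.3 143.1
wing
2678 [614.1   5.8] 22.9 mean [616.6   7.2 165.1] ang 30 zmed/max 165.2 171.1
tip
166 [619.9   8.8] 13.2 mean [624.2  11.2  64.7] ang 120 zmed/max 64.2 70.1
```

View pics/w13.png

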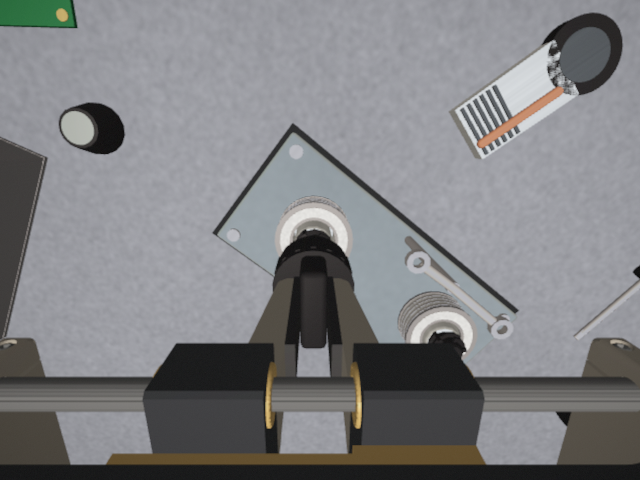

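The keeper is held level over the left spindle, with its cap at (313,265) and the tip below at (313,238). Lower it.

Request:
{"name": "move_arm", "arguments": {"deltas": [{"xyz": [-0.4,0,-12],"turn": 0},{"xyz": [-0.4,0,-24],"turn": 0},{"xyz": [-0.4,0,-34],"turn": 0},{"xyz": [-0.4,0,-40],"turn": 0},{"xyz": [-0.4,0,-42],"turn": 0}]}}

```text
time: 44.5
tcp_pos: [0.6121, 0.0056, 0.1018]
ee_rot: [0.966, 0.258, -0.001, -0.0]
force: [-0.7, 0.3, -0.8]
finger_gap: 0.014
grip_force: 25.0
```

Request:
{"name": "move_arm", "arguments": {"deltas": [{"xyz": [0,0,-1.5],"turn": 0},{"xyz": [0,0,-3],"turn": 0},{"xyz": [0,0,-4],"turn": 0},{"xyz": [0,0,-4],"turn": 0},{"xyz": [0,0,-4],"turn": 0}]}}

```text
time: 45.0
tcp_pos: [0.6129, 0.0056, 0.0993]
ee_rot: [0.966, 0.258, 0.0, 0.0]
force: [-0.2, -0.4, -0.6]
finger_gap: 0.0142
grip_force: 25.0
```

Request:
{"name": "move_arm", "arguments": {"deltas": [{"xyz": [0,0,-0.8],"turn": 0},{"xyz": [0,0,-1.6],"turn": 0},{"xyz": [0,0,-2.5],"turn": 0},{"xyz": [0,0,-2.5],"turn": 0},{"xyz": [0,0,-2.5],"turn": 0}]}}

```text
time: 45.5
tcp_pos: [0.6127, 0.0056, 0.0965]
ee_rot: [0.966, 0.258, -0.0, -0.0]
force: [-0.1, -0.4, -1.5]
finger_gap: 0.0141
grip_force: 25.0
```

Request:
{"name": "move_arm", "arguments": {"deltas": [{"xyz": [0,0,-0.5],"turn": 0},{"xyz": [0,0,-1],"turn": 0},{"xyz": [0,0,-1.5],"turn": 0},{"xyz": [0,0,-1.5],"turn": 0},{"xyz": [0,0,-1.5],"turn": 0}]}}

```text
time: 46.0
tcp_pos: [0.6127, 0.0056, 0.095]
ee_rot: [0.966, 0.258, -0.0, -0.0]
force: [0.1, -0.1, -0.9]
finger_gap: 0.0138
grip_force: 25.0
```

Request:
{"name": "move_arm", "arguments": {"deltas": [{"xyz": [0,0,0],"turn": 0},{"xyz": [0,0,0],"turn": 0},{"xyz": [0,0,0],"turn": 0},{"xyz": [0,0,0],"turn": 0},{"xyz": [0,0,0],"turn": 0}], "grip": 17}}

```text
time: 46.5
tcp_pos: [0.6128, 0.0056, 0.0951]
ee_rot: [0.966, 0.258, 0.0, 0.0]
force: [0.0, -0.5, 0.0]
finger_gap: 0.0168
grip_force: 0.0
```

```bash
cat > k.py <<'E'
from h import *
import sys
o,s,W=wr()
t=o["tcp_pos"];x=R.from_quat(o["ee_rot"]).as_matrix();L=(W-t)@x  # tool coords
P=L.reshape(-1,3);q=P[(abs(P[:,1])<.0045)&(abs(P[:,0])<.021)]
h=-q[:,2]+t[2];h=h[(h>.085)&(h<.13)]
print("wing top z pct",np.round(np.percentile(h,[10,50,90])*1000,1),len(h),"=> grip above seat",round(np.median(h)*1000-14-16,1))
q=P[(abs(P[:,1])<.03)&(abs(P[:,0])<.03)&(abs(-P[:,2]+t[2]-(np.median(h)-.028))<.004)]
if len(q)>50: print("cap pts",len(q),"x tool max",round(q[:,0].max()*1000,1),"y",np.round([q[:,1].min()*1000,q[:,1].max()*1000],1))
w=P[(abs(P[:,1])<.016)&(abs(P[:,0])<.025)&(abs(-P[:,2]+t[2]-np.median(h))<.0025)]
l,V=np.linalg.eigh(np.cov(w[:,:2].T));print("wing ang in tool",round((np.degrees(np.arctan2(V[1,1],V[0,1]))+90)%180-90,1),len(w))
E
python3 k.py
```

```text
tcp [612.8   5.6  95.1] close ang -60.1 q [  0.  27. 101.   0.  53.  61.] t 46.5 gap 16.8 F [ 0.  -0.5  0. ]
wing top z pct [110.8 111.6 112.3] 1282 => grip above seat 81.6
cap pts 1438 x tool max 24.9 y [-23.   24.5]
wing ang in tool -0.3 2105
```

Gripping loosely, the keeper has already dropped to about 82 mm, which suggests it is in the thread. I'll turn back gently to check against the rib.

Request:
{"name": "move_arm", "arguments": {"deltas": [{"xyz": [0,0,0],"turn": 4},{"xyz": [0,0,0],"turn": 8},{"xyz": [0,0,0],"turn": 12},{"xyz": [0,0,0],"turn": 16},{"xyz": [0,0,0],"turn": 20}]}}

```text
time: 47.05
tcp_pos: [0.6131, 0.0056, 0.0955]
ee_rot: [0.906, 0.423, 0.0, 0.0]
force: [-1.1, 0.2, 4.6]
finger_gap: 0.0171
grip_force: 4.3
```

```bash
python3 k.py; python3 -c "
from workcell import *;print(get_obs()['moment'])"
```

```text
tcp [613.1   5.6  95.5] close ang -40.0 q [  0.  27. 101.  -0.  53.  40.] t 47.0 gap 17.1 F [-1.1  0.2  4.6]
wing top z pct [111.1 112.1 112.9] 1274 => grip above seat 82.1
cap pts 1426 x tool max 24.3 y [-23.   24.4]
wing ang in tool 9.3 2115
[-0.11721275  0.2288693  -0.09730845]
```

Request:
{"name": "move_arm", "arguments": {"deltas": [{"xyz": [0,0,0],"turn": 4},{"xyz": [0,0,0],"turn": 8},{"xyz": [0,0,0],"turn": 12},{"xyz": [0,0,0],"turn": 16},{"xyz": [0,0,0],"turn": 20}]}}

```text
time: 47.6
tcp_pos: [0.6132, 0.0061, 0.0959]
ee_rot: [0.82, 0.572, 0.001, -0.0]
force: [-1.7, 2.2, 8.8]
finger_gap: 0.0188
grip_force: 33.4
```

```bash
python3 k.py; python3 -c "
from workcell import *;print(get_obs()['moment'])"
```

```text
tcp [613.2   6.1  95.9] close ang -20.2 q [  0.  27. 101.   0.  53.  21.] t 47.6 gap 18.8 F [-1.7  2.2  8.8]
wing top z pct [104.5 112.4 113.3] 1237 => grip above seat 82.4
cap pts 1476 x tool max 24.2 y [-23.1  23.7]
wing ang in tool 16.6 2010
[ 0.49131357  0.29883778 -0.93192998]
```

It is blocked by the rib, so it is in the thread. Screw forward.

Request:
{"name": "move_arm", "arguments": {"deltas": [{"xyz": [0,0,0],"turn": -8},{"xyz": [0,0,0],"turn": -16},{"xyz": [0,0,0],"turn": -24},{"xyz": [0,0,0],"turn": -32},{"xyz": [0,0,0],"turn": -40}]}}

```text
time: 48.15
tcp_pos: [0.6127, 0.0056, 0.095]
ee_rot: [0.967, 0.254, -0.0, -0.0]
force: [0.0, -0.6, 0.6]
finger_gap: 0.0171
grip_force: 0.1
```

Request:
{"name": "move_arm", "arguments": {"deltas": [{"xyz": [0,0,-1],"turn": -8},{"xyz": [0,0,-2],"turn": -16},{"xyz": [0,0,-3],"turn": -24},{"xyz": [0,0,-4],"turn": -32},{"xyz": [0,0,-4],"turn": -40}]}}

```text
time: 48.65
tcp_pos: [0.6127, 0.0056, 0.0909]
ee_rot: [0.996, -0.092, -0.0, 0.0]
force: [0.2, -1.0, -0.9]
finger_gap: 0.0166
grip_force: 0.1
```

```bash
python3 k.py; python3 -c "
from workcell import *;print(get_obs()['moment'])"
```

```text
tcp [612.7   5.6  90.9] close ang -100.6 q [  0.  27. 101.   0.  52. 101.] t 48.6 gap 16.6 F [ 0.2 -1.  -0.9]
wing top z pct [108.6 109.5 110.2] 1300 => grip above seat 79.5
cap pts 1411 x tool max 24.9 y [-23.2  23.9]
wing ang in tool -8.4 2131
[ 0.01224192  0.18067879 -0.02644362]
```

Request:
{"name": "move_arm", "arguments": {"deltas": [{"xyz": [0,0,0],"turn": -6},{"xyz": [0,0,0],"turn": -12},{"xyz": [0,0,0],"turn": -18},{"xyz": [0,0,0],"turn": -24},{"xyz": [0,0,0],"turn": -30}]}}

```text
time: 49.2
tcp_pos: [0.6127, 0.0056, 0.091]
ee_rot: [0.939, -0.344, -0.0, 0.0]
force: [0.1, 0.1, -1.0]
finger_gap: 0.0171
grip_force: 0.1
```

```bash
python3 k.py; python3 -c "
from workcell import *;print(get_obs()['moment'])"
```

```text
tcp [612.7   5.6  91. ] close ang -130.3 q [  0.  27. 101.   0.  52. 131.] t 49.2 gap 17.1 F [ 0.1  0.1 -1. ]
wing top z pct [106.7 107.6 108.3] 1230 => grip above seat 77.6
cap pts 1465 x tool max 24.9 y [-23.8  24.1]
wing ang in tool -8.5 2114
[0.04030785 0.09633463 0.00864913]
```

Request:
{"name": "move_arm", "arguments": {"deltas": [{"xyz": [0,0,0],"turn": -4},{"xyz": [0,0,0],"turn": -8},{"xyz": [0,0,0],"turn": -12},{"xyz": [0,0,0],"turn": -16},{"xyz": [0,0,0],"turn": -16}]}}

```text
time: 49.75
tcp_pos: [0.6126, 0.0055, 0.091]
ee_rot: [0.883, -0.47, -0.0, 0.0]
force: [-0.8, -0.2, -0.1]
finger_gap: 0.0172
grip_force: 5.8
```

```bash
python3 k.py; python3 -c "
from workcell import *;print(get_obs()['moment'])"
```

```text
tcp [612.6   5.5  91. ] close ang -146.0 q [  0.  27. 101.  -0.  52. 146.] t 49.8 gap 17.2 F [-0.8 -0.2 -0.1]
wing top z pct [105.8 106.9 107.7] 1253 => grip above seat 76.9
cap pts 1467 x tool max 25.0 y [-24.   23.9]
wing ang in tool -10.0 2100
[-0.10054073  0.27527119  0.17498194]
```

Request:
{"name": "move_arm", "arguments": {"deltas": [{"xyz": [0,0,0],"turn": -4},{"xyz": [0,0,0],"turn": -8},{"xyz": [0,0,0],"turn": -12},{"xyz": [0,0,0],"turn": -12},{"xyz": [0,0,0],"turn": -12}]}}

```text
time: 50.3
tcp_pos: [0.6136, 0.0051, 0.0911]
ee_rot: [0.83, -0.558, 0.001, -0.0]
force: [3.3, -2.5, -3.2]
finger_gap: 0.0173
grip_force: 15.4
```

```bash
python3 k.py; python3 -c "
from workcell import *;print(get_obs()['moment'])"
```

```text
tcp [613.6   5.1  91.1] close ang -157.9 q [  0.  27. 101.  -0.  52. 158.] t 50.3 gap 17.3 F [ 3.3 -2.5 -3.2]
wing top z pct [105.7 106.9 107.7] 1240 => grip above seat 76.9
cap pts 1514 x tool max 25.0 y [-24.1  23.8]
wing ang in tool -11.3 2079
[-0.61709177 -0.51409539  0.3833989 ]
```

Request:
{"name": "move_arm", "arguments": {"deltas": [{"xyz": [0,0,0],"turn": -4},{"xyz": [0,0,0],"turn": -8},{"xyz": [0,0,0],"turn": -8},{"xyz": [0,0,0],"turn": -8},{"xyz": [0,0,0],"turn": -8}]}}

```text
time: 50.85
tcp_pos: [0.6134, 0.0051, 0.091]
ee_rot: [0.789, -0.614, 0.001, 0.0]
force: [2.9, -3.9, -3.6]
finger_gap: 0.0184
grip_force: 31.6
```

```bash
python3 k.py; python3 -c "
from workcell import *;print(get_obs()['moment'])"
```

```text
tcp [613.4   5.1  91. ] close ang -165.8 q [  0.  27. 101.  -0.  52. 166.] t 50.9 gap 18.4 F [ 2.9 -3.9 -3.6]
wing top z pct [104.7 106.7 107.6] 1190 => grip above seat 76.7
cap pts 1560 x tool max 26.0 y [-24.1  23.7]
wing ang in tool -16.4 2034
[-0.68895939 -0.44115541  0.91602897]
```

Stalled firmly at home (76.7 raw; the camera reads about 1 mm low). Unload, release, and go to keeper 2.

Request:
{"name": "move_arm", "arguments": {"deltas": [{"xyz": [0,0,0],"turn": 8},{"xyz": [0,0,0],"turn": 16},{"xyz": [0,0,0],"turn": 16},{"xyz": [0,0,0],"turn": 16},{"xyz": [0,0,0],"turn": 16}]}}

```text
time: 51.4
tcp_pos: [0.6127, 0.0059, 0.0911]
ee_rot: [0.865, -0.502, -0.0, -0.0]
force: [0.1, 3.0, 0.2]
finger_gap: 0.017
grip_force: 0.6
```

Request:
{"name": "move_arm", "arguments": {"deltas": [{"xyz": [0,0,0],"turn": 0},{"xyz": [0,0,0],"turn": 0},{"xyz": [0,0,30],"turn": 0},{"xyz": [0,0,60],"turn": 0},{"xyz": [0,0,94],"turn": 0}], "grip": 50}}

```text
time: 51.9
tcp_pos: [0.6121, 0.0055, 0.1855]
ee_rot: [0.865, -0.501, -0.001, 0.0]
force: [0.4, 0.3, -0.5]
finger_gap: 0.0496
grip_force: 0.0
```

```bash
python3 - <<'E'
from h import *
o,s,W=wr("w14")
print("wing");fit(W,(613,6),.098,.118,.03)
print("reel");fit(W,(613,6),.042,.054,.045)
E
```

```text
tcp [612.1   5.5 185.5] close ang -150.2 q [  0.  21.  97.  -0.  63. 151.] t 51.9 gap 49.6 F [ 0.4  0.3 -0.5]
wing
957 [613.1   5.6] 22.1 mean [614.    4.1 106.2] ang 138 zmed/max 106.6 109.2
reel
1145 [613.9   5.1] 33.1 mean [622.3  -6.8  47.5] ang 34 zmed/max 47.4 53.7
```

Request:
{"name": "move_arm", "arguments": {"deltas": [{"xyz": [-3.2,-37.4,0],"turn": 4.4},{"xyz": [-6.4,-74.8,0],"turn": 8.8},{"xyz": [-9.6,-112,0],"turn": 13.2},{"xyz": [-12.8,-150,0],"turn": 17.6},{"xyz": [-16,-187,0],"turn": 22}]}}

```text
time: 52.45
tcp_pos: [0.5964, -0.1829, 0.185]
ee_rot: [0.946, -0.325, 0.0, 0.0]
force: [-0.1, -0.3, 0.2]
finger_gap: 0.0498
grip_force: 0.0
```

Request:
{"name": "move_arm", "arguments": {"deltas": [{"xyz": [-3.2,-37.4,-6],"turn": 4.4},{"xyz": [-6.4,-74.8,-12],"turn": 8.8},{"xyz": [-9.6,-112,-18],"turn": 13.2},{"xyz": [-12.8,-150,-24],"turn": 17.6},{"xyz": [-16,-187,-30],"turn": 22}]}}

```text
time: 52.95
tcp_pos: [0.5803, -0.3701, 0.1547]
ee_rot: [0.99, -0.139, -0.0, 0.0]
force: [1.6, 0.8, 0.1]
finger_gap: 0.0499
grip_force: 0.0
```

Request:
{"name": "move_arm", "arguments": {"deltas": [{"xyz": [0,0,0],"turn": 0},{"xyz": [0,0,0],"turn": 0},{"xyz": [0,0,0],"turn": 0},{"xyz": [0,0,0],"turn": 0},{"xyz": [0,0,0],"turn": 0}]}}

```text
time: 53.45
tcp_pos: [0.5812, -0.3673, 0.1555]
ee_rot: [0.99, -0.14, 0.0, 0.0]
force: [0.2, -0.0, 0.5]
finger_gap: 0.05
grip_force: 0.0
```

```bash
python3 - <<'E'
from h import *
o,s,W=wr("w15")
print("k2 wing");fit(W,(581,-368),.05,.065,.035)
print("k2 cap");fit(W,(581,-368),.015,.065,.045)
E
```

```text
tcp [ 581.2 -367.3  155.5] close ang -106.1 q [-32.  29.  88.   0.  63.  74.] t 53.5 gap 50.0 F [ 0.2 -0.   0.5]
k2 wing
796 [ 581.2 -368.7] 22.0 mean [ 582.3 -368.7   56.8] ang 164 zmed/max 56.9 59.5
k2 cap
2291 [ 581.2 -368.5] 24.5 mean [ 583.8 -369.2   38.7] ang 165 zmed/max 29.8 59.5
```

Request:
{"name": "move_arm", "arguments": {"deltas": [{"xyz": [0,-1.3,-30],"turn": 0},{"xyz": [0,-1.3,-60],"turn": 0},{"xyz": [0,-1.3,-90],"turn": 0},{"xyz": [0,-1.3,-110],"turn": 0},{"xyz": [0,-1.3,-118],"turn": 0}]}}

```text
time: 54.0
tcp_pos: [0.5797, -0.3684, 0.0349]
ee_rot: [0.99, -0.14, -0.001, -0.001]
force: [-0.3, -0.2, 0.1]
finger_gap: 0.0501
grip_force: 0.0
```

Request:
{"name": "move_arm", "arguments": {"deltas": [{"xyz": [0,0,0],"turn": 0},{"xyz": [0,0,0],"turn": 0},{"xyz": [0,0,0],"turn": 0},{"xyz": [0,0,0],"turn": 0},{"xyz": [0,0,0],"turn": 0}]}}

```text
time: 54.5
tcp_pos: [0.5812, -0.37, 0.038]
ee_rot: [0.99, -0.14, 0.001, 0.0]
force: [0.6, 0.4, -0.1]
finger_gap: 0.0502
grip_force: 0.0
```

Request:
{"name": "move_arm", "arguments": {"deltas": [{"xyz": [0,0,0],"turn": 0},{"xyz": [0,0,0],"turn": 0},{"xyz": [0,0,0],"turn": 0},{"xyz": [0,0,0],"turn": 0},{"xyz": [0,0,0],"turn": 0}], "grip": 5, "grip_force": 25}}

```text
time: 55.0
tcp_pos: [0.5807, -0.3696, 0.037]
ee_rot: [0.99, -0.14, -0.0, -0.0]
force: [-0.3, 0.2, -0.8]
finger_gap: 0.0138
grip_force: 25.0
```

Request:
{"name": "move_arm", "arguments": {"deltas": [{"xyz": [0,0,0],"turn": 0},{"xyz": [0,0,30],"turn": 0},{"xyz": [0,0,60],"turn": 0},{"xyz": [0,0,90],"turn": 0},{"xyz": [0,0,108],"turn": 0}]}}

```text
time: 55.5
tcp_pos: [0.5815, -0.3702, 0.1475]
ee_rot: [0.99, -0.14, 0.001, 0.001]
force: [-0.1, 0.5, -0.7]
finger_gap: 0.0137
grip_force: 25.0
```

Request:
{"name": "move_arm", "arguments": {"deltas": [{"xyz": [2,45,0],"turn": 0},{"xyz": [4,90,0],"turn": 0},{"xyz": [6,135,0],"turn": 0},{"xyz": [8,180,0],"turn": 0},{"xyz": [9.9,225.1,0],"turn": 0}]}}

```text
time: 56.0
tcp_pos: [0.5904, -0.1429, 0.1451]
ee_rot: [0.99, -0.14, 0.0, -0.0]
force: [0.0, 0.5, -0.5]
finger_gap: 0.0139
grip_force: 25.0
```

Request:
{"name": "move_arm", "arguments": {"deltas": [{"xyz": [0,0,0],"turn": 0},{"xyz": [0,0,0],"turn": 0},{"xyz": [0,0,0],"turn": 0},{"xyz": [0,0,0],"turn": 0},{"xyz": [0,0,0],"turn": 0}]}}

```text
time: 56.5
tcp_pos: [0.5906, -0.1458, 0.145]
ee_rot: [0.99, -0.141, -0.0, 0.0]
force: [0.5, 0.3, -1.2]
finger_gap: 0.0139
grip_force: 25.0
```

```bash
python3 - <<'E'
from h import *
o,s,W=wr("w16")
t=o["tcp_pos"];
print("cap");fit(W,t[:2]*1000,t[2]-.012,t[2]-.002,.03)
E
```

```text
tcp [ 590.6 -145.8  145. ] close ang -106.2 q [-14.  23.  99.  -0.  58.  92.] t 56.5 gap 13.9 F [ 0.5  0.3 -1.2]
cap
1299 [ 591.5 -146.1] 23.9 mean [ 604.4 -149.6  137.3] ang 74 zmed/max 137.4 142.9
```

Request:
{"name": "move_arm", "arguments": {"deltas": [{"xyz": [0,2.1,-12],"turn": 0},{"xyz": [0,2.1,-24],"turn": 0},{"xyz": [0,2.1,-34],"turn": 0},{"xyz": [0,2.1,-36],"turn": 0},{"xyz": [0,2.1,-36],"turn": 0}]}}

```text
time: 57.05
tcp_pos: [0.5902, -0.1423, 0.1082]
ee_rot: [0.99, -0.14, -0.001, -0.0]
force: [-0.4, -0.6, -0.4]
finger_gap: 0.0138
grip_force: 25.0
```

Request:
{"name": "move_arm", "arguments": {"deltas": [{"xyz": [0,0,-2],"turn": 0},{"xyz": [0,0,-4],"turn": 0},{"xyz": [0,0,-6],"turn": 0},{"xyz": [0,0,-7],"turn": 0},{"xyz": [0,0,-7],"turn": 0}]}}

```text
time: 57.55
tcp_pos: [0.5906, -0.1425, 0.102]
ee_rot: [0.99, -0.14, -0.0, -0.0]
force: [-1.2, -0.1, -1.6]
finger_gap: 0.0135
grip_force: 25.0
```

Request:
{"name": "move_arm", "arguments": {"deltas": [{"xyz": [0,0,-1],"turn": 0},{"xyz": [0,0,-2],"turn": 0},{"xyz": [0,0,-3],"turn": 0},{"xyz": [0,0,-3],"turn": 0},{"xyz": [0,0,-3],"turn": 0}]}}

```text
time: 58.05
tcp_pos: [0.5907, -0.1425, 0.099]
ee_rot: [0.99, -0.14, -0.0, -0.0]
force: [-1.2, -0.4, -1.5]
finger_gap: 0.014
grip_force: 25.0
```

Request:
{"name": "move_arm", "arguments": {"deltas": [{"xyz": [0,-0.4,0],"turn": 0},{"xyz": [0,-0.8,-1],"turn": 0},{"xyz": [0,-0.8,-2],"turn": 0},{"xyz": [0,-0.8,-3],"turn": 0},{"xyz": [0,-0.8,-3],"turn": 0}]}}

```text
time: 58.55
tcp_pos: [0.5905, -0.1433, 0.0958]
ee_rot: [0.99, -0.14, -0.0, -0.0]
force: [-0.0, 0.9, -0.5]
finger_gap: 0.0137
grip_force: 25.0
```

Request:
{"name": "move_arm", "arguments": {"deltas": [{"xyz": [0,0,0],"turn": 0},{"xyz": [0,0,0],"turn": 0},{"xyz": [0,0,0],"turn": 0},{"xyz": [0,0,0],"turn": 0},{"xyz": [0,0,0],"turn": 0}], "grip": 17}}

```text
time: 59.05
tcp_pos: [0.5907, -0.1433, 0.0961]
ee_rot: [0.99, -0.14, 0.0, 0.0]
force: [0.3, -0.2, -0.4]
finger_gap: 0.0167
grip_force: 0.0
```

```bash
echo 'print("moment",np.round(get_obs()["moment"],2))' >> k.py; python3 k.py
```

```text
tcp [ 590.7 -143.3   96.1] close ang -106.1 q [-14.  26. 101.   0.  52.  92.] t 59.0 gap 16.7 F [ 0.3 -0.2 -0.4]
wing top z pct [114.5 115.5 116.2] 1386 => grip above seat 85.5
cap pts 1307 x tool max 23.7 y [-23.2  23.8]
wing ang in tool -0.0 2135
moment [ 0.01  0.17 -0.03]
```

On the threads at about 86 mm. Turn back.

Request:
{"name": "move_arm", "arguments": {"deltas": [{"xyz": [0,0,0],"turn": 8},{"xyz": [0,0,0],"turn": 16},{"xyz": [0,0,0],"turn": 24},{"xyz": [0,0,0],"turn": 32},{"xyz": [0,0,0],"turn": 40}]}}

```text
time: 59.6
tcp_pos: [0.5917, -0.1435, 0.0971]
ee_rot: [0.978, 0.209, 0.001, 0.0]
force: [-0.2, 0.2, 7.5]
finger_gap: 0.0168
grip_force: 5.5
```

```bash
python3 k.py
```

```text
tcp [ 591.7 -143.5   97.1] close ang -65.8 q [-14.  26. 101.   0.  52.  52.] t 59.6 gap 16.8 F [-0.2  0.2  7.5]
wing top z pct [115.7 117.1 118. ] 1378 => grip above seat 87.1
cap pts 1306 x tool max 23.6 y [-23.2  23.6]
wing ang in tool 9.5 2145
moment [ 0.05  0.11 -0.06]
```

Request:
{"name": "move_arm", "arguments": {"deltas": [{"xyz": [0,0,0],"turn": 6},{"xyz": [0,0,0],"turn": 12},{"xyz": [0,0,0],"turn": 18},{"xyz": [0,0,0],"turn": 24},{"xyz": [0,0,0],"turn": 30}]}}

```text
time: 60.15
tcp_pos: [0.5907, -0.1432, 0.0962]
ee_rot: [0.891, 0.455, 0.0, -0.0]
force: [0.1, 0.7, 2.2]
finger_gap: 0.0166
grip_force: 1.2
```

```bash
python3 k.py
```

```text
tcp [ 590.7 -143.2   96.2] close ang -35.9 q [-14.  26. 101.   0.  52.  22.] t 60.1 gap 16.6 F [0.1 0.7 2.2]
wing top z pct [110.9 111.9 112.7] 1246 => grip above seat 81.9
cap pts 1449 x tool max 24.5 y [-22.9  24.5]
wing ang in tool 8.7 2096
moment [-0.    0.15  0.01]
```

It dropped to about 82. Screw forward.

Request:
{"name": "move_arm", "arguments": {"deltas": [{"xyz": [0,0,0],"turn": -8},{"xyz": [0,0,0],"turn": -16},{"xyz": [0,0,0],"turn": -24},{"xyz": [0,0,0],"turn": -32},{"xyz": [0,0,0],"turn": -40}]}}

```text
time: 60.7
tcp_pos: [0.5906, -0.1433, 0.0961]
ee_rot: [0.993, 0.117, -0.0, -0.0]
force: [0.9, 0.0, -1.3]
finger_gap: 0.0169
grip_force: 0.1
```

Request:
{"name": "move_arm", "arguments": {"deltas": [{"xyz": [0,0,-1],"turn": -8},{"xyz": [0,0,-2],"turn": -16},{"xyz": [0,0,-3],"turn": -24},{"xyz": [0,0,-4],"turn": -32},{"xyz": [0,0,-5],"turn": -40}]}}

```text
time: 61.2
tcp_pos: [0.5907, -0.1433, 0.0911]
ee_rot: [0.973, -0.23, 0.0, 0.0]
force: [0.2, -0.7, 0.9]
finger_gap: 0.0172
grip_force: 0.2
```

```bash
python3 k.py
```

```text
tcp [ 590.7 -143.3   91.1] close ang -116.6 q [-14.  27. 101.  -0.  52. 103.] t 61.2 gap 17.2 F [ 0.2 -0.7  0.9]
wing top z pct [107.  107.8 108.7] 1238 => grip above seat 77.8
cap pts 1476 x tool max 25.1 y [-23.6  24.3]
wing ang in tool -8.5 2133
moment [ 0.06  0.16 -0.02]
```

Request:
{"name": "move_arm", "arguments": {"deltas": [{"xyz": [0,0,0],"turn": -4},{"xyz": [0,0,0],"turn": -8},{"xyz": [0,0,0],"turn": -12},{"xyz": [0,0,0],"turn": -16},{"xyz": [0,0,0],"turn": -16}]}}

```text
time: 61.75
tcp_pos: [0.5905, -0.1433, 0.091]
ee_rot: [0.933, -0.359, -0.0, 0.0]
force: [-0.5, -1.3, 0.8]
finger_gap: 0.0168
grip_force: 0.6
```

```bash
python3 k.py
```

```text
tcp [ 590.5 -143.3   91. ] close ang -132.1 q [-14.  27. 101.  -0.  52. 118.] t 61.8 gap 16.8 F [-0.5 -1.3  0.8]
wing top z pct [106.1 107.  107.8] 1218 => grip above seat 77.0
cap pts 1461 x tool max 24.9 y [-23.9  23.9]
wing ang in tool -9.0 2115
moment [0.03 0.23 0.02]
```

Request:
{"name": "move_arm", "arguments": {"deltas": [{"xyz": [0,0,0],"turn": -4},{"xyz": [0,0,0],"turn": -8},{"xyz": [0,0,0],"turn": -12},{"xyz": [0,0,0],"turn": -14},{"xyz": [0,0,0],"turn": -14}]}}

```text
time: 62.3
tcp_pos: [0.5898, -0.1436, 0.091]
ee_rot: [0.883, -0.469, -0.001, 0.001]
force: [-5.2, -4.6, 3.0]
finger_gap: 0.0169
grip_force: 11.7
```

```bash
python3 k.py
```

```text
tcp [ 589.8 -143.6   91. ] close ang -146.0 q [-14.  27. 101.  -0.  52. 132.] t 62.3 gap 16.9 F [-5.2 -4.6  3. ]
wing top z pct [105.8 106.9 107.7] 1236 => grip above seat 76.9
cap pts 1457 x tool max 24.8 y [-23.3  24.1]
wing ang in tool -10.4 2095
moment [-0.79  1.06  0.3 ]
```

Request:
{"name": "move_arm", "arguments": {"deltas": [{"xyz": [0,0,0],"turn": -3},{"xyz": [0,0,0],"turn": -6},{"xyz": [0,0,0],"turn": -6},{"xyz": [0,0,0],"turn": -6},{"xyz": [0,0,0],"turn": -6}]}}

```text
time: 62.85
tcp_pos: [0.5891, -0.1441, 0.0908]
ee_rot: [0.858, -0.514, -0.001, 0.001]
force: [-5.3, -4.0, 2.7]
finger_gap: 0.0171
grip_force: 29.9
```

```bash
python3 k.py
```

```text
tcp [ 589.1 -144.1   90.8] close ang -151.9 q [-14.  27. 102.  -0.  52. 138.] t 62.9 gap 17.1 F [-5.3 -4.   2.7]
wing top z pct [105.1 106.7 107.6] 1220 => grip above seat 76.7
cap pts 1465 x tool max 24.5 y [-23.4  23.9]
wing ang in tool -13.6 2032
moment [-0.81  1.14  0.83]
```

Home, with the same reading as on the left. Unload, release, retreat and verify.

Request:
{"name": "move_arm", "arguments": {"deltas": [{"xyz": [0,0,0],"turn": 7},{"xyz": [0,0,0],"turn": 13},{"xyz": [0,0,0],"turn": 13},{"xyz": [0,0,0],"turn": 13},{"xyz": [0,0,0],"turn": 13}]}}

```text
time: 63.4
tcp_pos: [0.5907, -0.1433, 0.091]
ee_rot: [0.909, -0.416, -0.0, -0.0]
force: [-1.2, -0.3, -1.0]
finger_gap: 0.017
grip_force: 11.0
```

Request:
{"name": "move_arm", "arguments": {"deltas": [{"xyz": [0,0,0],"turn": 0},{"xyz": [0,0,0],"turn": 0},{"xyz": [0,0,30],"turn": 0},{"xyz": [0,0,60],"turn": 0},{"xyz": [0,0,94],"turn": 0}], "grip": 50}}

```text
time: 63.9
tcp_pos: [0.5907, -0.143, 0.1858]
ee_rot: [0.909, -0.416, -0.0, -0.0]
force: [1.0, -0.3, -0.5]
finger_gap: 0.05
grip_force: 0.0
```

Request:
{"name": "move_arm", "arguments": {"deltas": [{"xyz": [-25,15,25],"turn": 0},{"xyz": [-50,35,35],"turn": 0},{"xyz": [-75,55,45],"turn": 0},{"xyz": [-85,70,45],"turn": 0},{"xyz": [-85,70,45],"turn": 0}]}}

```text
time: 64.4
tcp_pos: [0.5052, -0.0719, 0.2304]
ee_rot: [0.91, -0.415, 0.0, -0.0]
force: [-0.0, -0.5, -0.3]
finger_gap: 0.0499
grip_force: 0.0
```

Request:
{"name": "move_arm", "arguments": {"deltas": [{"xyz": [0,0,0],"turn": 0},{"xyz": [0,0,0],"turn": 0},{"xyz": [0,0,0],"turn": 0},{"xyz": [0,0,0],"turn": 0},{"xyz": [0,0,0],"turn": 0}]}}

```text
time: 64.9
tcp_pos: [0.5058, -0.0736, 0.2297]
ee_rot: [0.909, -0.416, -0.0, 0.0]
force: [0.6, -0.5, -0.2]
finger_gap: 0.0501
grip_force: 0.0
```

```bash
python3 - <<'E'
from h import *
o,s,W=wr("w17")
for n,c in {"L":(613,6),"R":(591,-143.5)}.items():
    print(n);fit(W,c,.098,.118,.03);fit(W,c,.042,.054,.045)
s=snapshot("side");cv2.imwrite("pics/side_end.png",s["img"])
E
```

```text
tcp [505.8 -73.6 229.7] close ang -139.2 q [ -8.   9. 106.  -0.  65. 131.] t 64.9 gap 50.1 F [ 0.6 -0.5 -0.2]
L
846 [612.6   5.4] 22.5 mean [612.6   3.2 105.6] ang 138 zmed/max 106.3 109.5
970 [613.9   4.6] 33.1 mean [610.8  -9.5  47.6] ang 166 zmed/max 47.4 54.0
R
951 [ 590.1 -144.7] 22.3 mean [ 590.7 -144.   106.4] ang 146 zmed/max 106.6 109.0
1236 [ 591.1 -144.7] 33.0 mean [ 586.5 -145.9   47.5] ang 83 zmed/max 47.5 52.0
```

View pics/side_end.png

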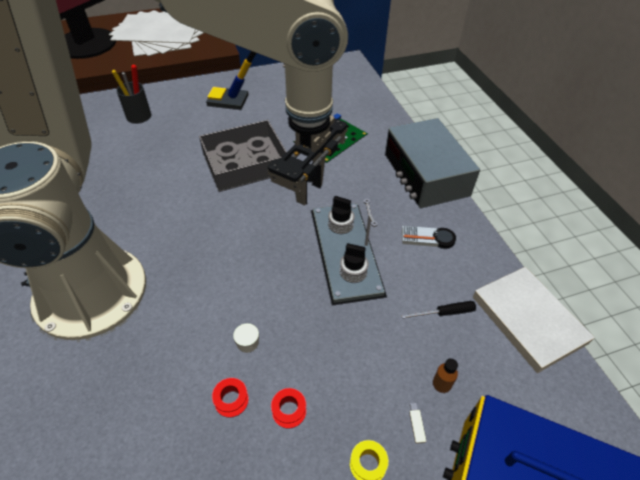

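The end view shows both reels under keepers at (341,213) and (354,260). All four empties are in the bin around (240,152), the visible bystanders are where they were, and the arm is clear.

```bash
python3 -c "
from workcell import *
print(hand_in())"
```

```text
the job is handed in; nothing more can be done
None
```

The changeover is done and handed in at about 65 s: all four empties are in the scrap bin, and both new reels are on the spindles under keepers screwed to the firm stop. No verdict came back on hand-in.

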